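# Nest the fittings pans on the hook, largest first

## Task

Hang the three steel fittings pans from the sorter nested on the one hook, the largest first, then the middle one, then the smallest, all with their backs towards the post. Lift each eye over the upturned tip, lower it gently until it rests on the arm and slide it along until you feel it bear firmly on the stop collar or on the pan before it, never pushing harder than about 15 N; let go of each only when it is fully home, and leave the other things on the bench where they are.

Things in the scene. Friction and masses are not known exactly. Their poses are not given: they have to be found in the camera images.
- hook: the hook: fixed stand with a dark steel post 24 x 30 mm, 225 mm high, on a 10 mm foot (x -50 to +70 mm, 110 mm wide). A rigid round bright steel arm, 10 mm diameter, sticks out level from the post along this body's -x, 170 mm long, axis 210 mm above the table, tip turned up. Origin on the table under the post face at the arm.
- hook_root (a point): where the top of the arm meets the face of the post, 215 mm above the table; axes as the hook (the arm runs along -x). The hanging point of a pan that hangs on the arm is level with this point.
- hook_tip (a point): centre of the round end of the upturned tip, 173 mm out from the post's face and 9 mm above the arm's axis; the tip tops out 9 mm above the arm's top and ends 178 mm out from the post.
- stop: the stop: a 4 mm flange at the arm's root (origin on the arm's axis at the post face, axes as the hook) and a brass collar round the arm, 21 mm diameter, clamped with its front face anywhere 20 to 70 mm from the post: not measured, look or feel for it. It is sprung: gives 1 mm per 4 N towards the post. The first eye bears on it, each next eye on the eye before it (hanging points then 24 mm apart).
- rack: fixed desk sorter of dark wire, 240 x 150 mm, base 6 mm thick; three bays 75 mm apart along its x, each 48 mm clear between two wire loops 57.5 mm high; one pan stands loosely in each bay, in any order, back to the rack's +x. Origin under its centre.
- pan_large: large fittings pan of bare sheet steel, 0.1 to 0.4 kg, standing on edge: shallow rectangular pan 120 mm wide (y), 100 mm tall (z), 36 mm deep (x -18 to +18), 3 mm walls, back at +x, open face at -x. A neck (18 mm wide, x -12 to -8) rises from its top edge to a hanging eye with a grip tab on top; overall height 184 mm. Origin at the centre of its underside.
- pan_large_eye (a point): hanging point of the large pan, 140 mm above its origin, axes as the pan: middle of the upper inner face of its eye, a block 24 mm long (x -12 to +12), 22 mm wide, 36 mm tall, with a window right through along x, 14 mm wide (y), reaching 28 mm down from this point (sill and lintel 4 mm).
- pan_large_grip (a point): point to grip the large pan, 28 mm above its hanging point: on the solid grip tab that stands on the eye, 20 mm wide (y), 10 mm thick (x), 40 mm tall, its top 16 mm above this point. Pinch it from above across its width (y).
- pan_middle: middle fittings pan of bare sheet steel, 0.1 to 0.4 kg, standing on edge: shallow rectangular pan 96 mm wide (y), 80 mm tall (z), 36 mm deep (x -18 to +18), 3 mm walls, back at +x, open face at -x. A neck (18 mm wide, x -12 to -8) rises from its top edge to a hanging eye with a grip tab on top; overall height 174 mm. Origin at the centre of its underside.
- pan_middle_eye (a point): hanging point of the middle pan, 130 mm above its origin, axes as the pan: middle of the upper inner face of its eye, a block 24 mm long (x -12 to +12), 22 mm wide, 36 mm tall, with a window right through along x, 14 mm wide (y), reaching 28 mm down from this point (sill and lintel 4 mm).
- pan_middle_grip (a point): point to grip the middle pan, 28 mm above its hanging point: on the solid grip tab that stands on the eye, 20 mm wide (y), 10 mm thick (x), 40 mm tall, its top 16 mm above this point. Pinch it from above across its width (y).
- pan_small: small fittings pan of bare sheet steel, 0.1 to 0.4 kg, standing on edge: shallow rectangular pan 72 mm wide (y), 60 mm tall (z), 36 mm deep (x -18 to +18), 3 mm walls, back at +x, open face at -x. A neck (18 mm wide, x -12 to -8) rises from its top edge to a hanging eye with a grip tab on top; overall height 164 mm. Origin at the centre of its underside.
- pan_small_eye (a point): hanging point of the small pan, 120 mm above its origin, axes as the pan: middle of the upper inner face of its eye, a block 24 mm long (x -12 to +12), 22 mm wide, 36 mm tall, with a window right through along x, 14 mm wide (y), reaching 28 mm down from this point (sill and lintel 4 mm).
- pan_small_grip (a point): point to grip the small pan, 28 mm above its hanging point: on the solid grip tab that stands on the eye, 20 mm wide (y), 10 mm thick (x), 40 mm tall, its top 16 mm above this point. Pinch it from above across its width (y).
- tape: bystander: roll of packing tape lying flat, 100 mm across, 48 mm high; origin under its centre
- mug: bystander: white mug, 76 mm across, 85 mm high; origin under its centre
- driver: bystander: screwdriver lying on the table; origin under its middle
- caster: bystander: black twin-wheel chair caster, 50 mm wheels, stem up, 75 mm high; origin under its centre
- spray: bystander: spray can, 54 mm across, 160 mm high; origin under its centre
- carton: bystander: small carton 100 x 130 x 70 mm; origin under its centre
- bracket: bystander: dark steel angle bracket, 60 x 40 mm foot, 54 mm high; origin under its foot
Mind the look-alikes: they are no part of the job. What is shaped like the pan_large but brown or yellow is not meant.

How it is judged (in metres and radians):
On the way, in this order (a step that is already met when the one before it is completed fails the run):
1. the large pan hangs on the arm and is pressed home, with at least 2 N, against the stop collar (y of pan_large_eye in the frame of hook_root between -0.004 and 0.004 m and z of pan_large_eye in the frame of hook_root between -0.003 and 0.003 m and angle between pan_large's own z axis and vertical below 0.12 rad and x of pan_large_eye in the frame of hook_root between -0.088 and -0.028 m and contact force between pan_large and stop above 2 N), for 0.2 s.
2. the middle pan hangs on the arm and is pressed home, with at least 2 N, against the eye of the large pan (y of pan_large_eye in the frame of hook_root between -0.004 and 0.004 m and z of pan_large_eye in the frame of hook_root between -0.003 and 0.003 m and angle between each of pan_large, pan_middle's own z axis and vertical below 0.12 rad and x of pan_large_eye in the frame of hook_root between -0.088 and -0.028 m and y of pan_middle_eye in the frame of hook_root between -0.004 and 0.004 m and z of pan_middle_eye in the frame of hook_root between -0.003 and 0.003 m and x of pan_middle_eye in the frame of pan_large_eye between -0.029 and -0.022 m and contact force between pan_middle and pan_large above 2 N), for 0.2 s.
3. the small pan hangs on the arm and is pressed home, with at least 2 N, against the eye of the middle pan (y of pan_large_eye in the frame of hook_root between -0.004 and 0.004 m and z of pan_large_eye in the frame of hook_root between -0.003 and 0.003 m and angle between each of pan_large, pan_middle, pan_small's own z axis and vertical below 0.12 rad and x of pan_large_eye in the frame of hook_root between -0.088 and -0.028 m and y of pan_middle_eye in the frame of hook_root between -0.004 and 0.004 m and z of pan_middle_eye in the frame of hook_root between -0.003 and 0.003 m and x of pan_middle_eye in the frame of pan_large_eye between -0.029 and -0.022 m and y of pan_small_eye in the frame of hook_root between -0.004 and 0.004 m and z of pan_small_eye in the frame of hook_root between -0.003 and 0.003 m and x of pan_small_eye in the frame of pan_middle_eye between -0.029 and -0.022 m and contact force between pan_small and pan_middle above 2 N), for 0.2 s.
At the end, for the whole second after the job is handed in: All three pans hang released and at rest on top of the arm (3 mm in height, 4 mm sideways), upright within 0.12 rad: the large one innermost, its hanging point 28 to 88 mm from the post; the middle one 22 to 29 mm out from it; the small one 22 to 29 mm out from the middle one (y of pan_large_eye in the frame of hook_root between -0.004 and 0.004 m and z of pan_large_eye in the frame of hook_root between -0.003 and 0.003 m and angle between each of pan_large, pan_middle, pan_small's own z axis and vertical below 0.12 rad and x of pan_large_eye in the frame of hook_root between -0.088 and -0.028 m and y of pan_middle_eye in the frame of hook_root between -0.004 and 0.004 m and z of pan_middle_eye in the frame of hook_root between -0.003 and 0.003 m and x of pan_middle_eye in the frame of pan_large_eye between -0.029 and -0.022 m and y of pan_small_eye in the frame of hook_root between -0.004 and 0.004 m and z of pan_small_eye in the frame of hook_root between -0.003 and 0.003 m and x of pan_small_eye in the frame of pan_middle_eye between -0.029 and -0.022 m and linear speed of each of pan_large, pan_middle, pan_small below 0.02 m/s); the robot touches nothing.
It fails at once if a pan is pushed against the stop collar with more than 20 N (contact force between any of pan_large, pan_middle, pan_small and stop above 20 N).
It fails at once if a pan is dropped on or knocked against the hook with more than 50 N (contact force between any of pan_large, pan_middle, pan_small and hook above 50 N).
It fails at once if two pans are pressed together with more than 20 N (contact force between pan_large and pan_middle above 20 N or contact force between pan_middle and pan_small above 20 N).
It fails at once if a bystander is moved more than 30 mm (distance of any of tape, mug, driver, caster, spray, carton, bracket from where it was at the start of the episode above 0.03 m).
It also fails if it takes over 72 s, if anything falls off the work surface, if the arm or the gripper's body presses on something with over 40 N, if the wrist force passes 120 N, or if a joint passes its speed limit or range.

## Robot

A 6-joint arm with a two-finger parallel gripper is mounted at the origin on the work surface. World frame = base frame: x ahead of the robot, y to its left, z up, the work surface at z = 0. Lengths are in mm, angles in rad, forces in N, time in s.
With the tool pointing down it reaches from about 350 to 975 mm from the base axis. Payload 7.1 kg.
Tool frame: the origin (TCP) lies midway between the tips of the shut fingers; the grasp point (between the pads) lies 19 mm behind it (ctrl.grasp_offset is the distance from the TCP to the grasp point, in mm); z points along the fingers, y is the line along which they close (so a half turn about z gives the same grasp; the last joint's range is limited). The gripper opens to 88 mm and grips with 3 to 60 N. Pads are 20 mm wide; open, the fingers measure 115 mm over their backs; the gripper's body (75 mm by 178 mm) begins 61 mm behind the grasp point.
Start: joints at [-1.335, 0.423, 1.63, -0, 1.089, -0.019], TCP at [157.551, -604.799, 222.675] pointing down, gripper open.
Joint ranges: [-3, 3], [-0.9, 2.11], [0.09, 2.58], [-1.31, 4.45], [0.11, 2.69], [-2.54, 2.54]. Speed limits (rad/s): [2.39, 2.39, 3.01, 3.14, 3.14, 3.14].

## Interface

Orientations are given as a rotation vector (axis times angle).
In Python, from workcell import ctrl gives the robot as it stands. The module is installed in compiled form; this text tells all that it offers.
- The arm moves only by the tool servo_tool, never from a script. Its argument "rows" is a list of rows, each a list of 7 numbers: the turn, a rotation vector about the tool's x, y, z as a fraction of full scale, then the shift along the tool's x, y, z as a fraction of full scale, then the finger opening in mm, from 0 to 87.8. A call has 1 to 10 rows; each row is the pose to reach, as a shift and turn from the pose commanded when the call began, along the tool's axes at that moment; what a row does not reach only later rows make up. Full scale, the value 1, is 20 cm for a shift and 1.5 rad for a turn. A row lasts 1/8 s, in which the tool goes at most 62.5 mm and 10.7 degrees, less where a joint would pass 70% of its speed; a pose out of reach is approached as far as the arm can. A call with a number of a shift or a turn outside -1 to 1 is refused whole. A call with a gripper value outside its range is refused whole. The fingers move at their own pace and stop on an object; the grip force is fixed at half the most. Time passes only in rows, so rows that repeat a pose let the fingers close. It gives the time, the measured TCP pose, the force, the opening and the grip force at its end, in the units of the state.
- ctrl.get_obs(): the state, without advancing time (a new reading comes with each control period).
- ctrl.get_image(name): name is "scene" or "top" or "wrist"; returns (picture, depth): 480x640x3 uint8, red, green, blue; 480x640 float32, mm along the optical axis (not along the pixel's ray), 0 where there is no reading.
- ctrl.camera_info(name): a dict with "intrinsics" (3x3 intrinsics, pixels), "R" (3x3) and "t" (3): a world point X has camera coordinates R X + t. Camera axes: x right, y down, z forward; pixel columns grow to the right and rows downward; lengths in mm; the calibration is good to about 2 mm. A picture is of the moment at which its call begins: read the wrist's pose just before it. camera_info takes no time and is no camera call; for the wrist camera it gives the pose at the moment of the call.
- ctrl.close_job(): hands the job in; it is judged then, once.
The state is a dict: "t": time; "qpos": joint angles; "qvel": joint speeds; "joint_torque": joint torques, N m; "ee_pos": TCP position; "orientation": TCP orientation; "ft_force": force on the tool from outside, world axes, zero at the start; "moment": the same for the moment, N m; "width": finger opening in mm; "grasp_force": force on a finger pad.
Only numpy, scipy, OpenCV 4.12 (cv2) and the standard library are available. Lean on these libraries where they do the work, as an engineer would, in place of code of your own. Each camera call takes 0.05 s, during which the arm holds its last target. There are 200 camera calls.

## Working session

There is one attempt and no reset: what is moved stays moved. The work goes in short steps, Python scripts to look and compute and a tool call to move; the robot and the scene stay as the last step left them, time stands still between calls to the robot, and variables do not carry over. Pictures are saved under pics/ and viewed, at most 10 in all, crops included, and the job is handed in when it is done.

Besides the shell and the picture viewer there is one more tool, called as a command line: name --pt "numbers of a row" for each row, then --argument value for the rest. servo_tool: Moves the arm, as the interface text tells. Its arguments: {"type":"object","properties":{"rows":{"type":"array","items":{"type":"array","items":{"type":"number"}}}},"required":["rows"]}

```bash
mkdir -p pics
cat > h.py <<'E'
import numpy as np, cv2
from scipy.spatial.transform import Rotation as Rn
from workcell import ctrl
def snap(n):
    ci=ctrl.camera_info(n); im,d=ctrl.get_image(n)
    return im,d,ci
def pts(d,ci):
    K=np.array(ci["intrinsics"]);R=np.array(ci["R"]);t=np.array(ci["t"])
    v,u=np.mgrid[:480,:640]
    c=np.stack([(u-K[0,2])/K[0,0]*d,(v-K[1,2])/K[1,1]*d,d],-1)
    P=(c-t)@R
    P[d<=0]=np.nan
    return P
def save(n,im): cv2.imwrite('pics/'+n,im[...,::-1])
def st():
    o=ctrl.get_obs(); print({k:np.round(o[k],3).tolist() for k in("t","ee_pos","orientation","ft_force","width","grasp_force")})
    return o
E
python3 - <<'E'
from h import *
o=st(); print(ctrl.grasp_offset, Rn.from_rotvec(o['orientation']).as_matrix().round(3))
for n in("top","scene"):
    im,d,ci=snap(n); save(n+'.png',im); np.savez(n,im=im,P=pts(d,ci)); print(n,np.round(-np.array(ci['R']).T@ci['t']),(d>0).mean())
E
```

```text
{'t': 0.0, 'ee_pos': [157.409, -604.253, 221.885], 'orientation': [-3.115, -0.399, 0.0], 'ft_force': [-0.544, 0.123, -0.319], 'width': 87.851, 'grasp_force': 0.0}
18.700000000000003 [[ 0.968  0.252 -0.   ]
 [ 0.252 -0.968  0.002]
 [ 0.    -0.002 -1.   ]]
top [ 429.   14. 1192.] 0.9959635416666667
scene [1089.  453. 1209.] 0.996142578125
```

View pics/top.png

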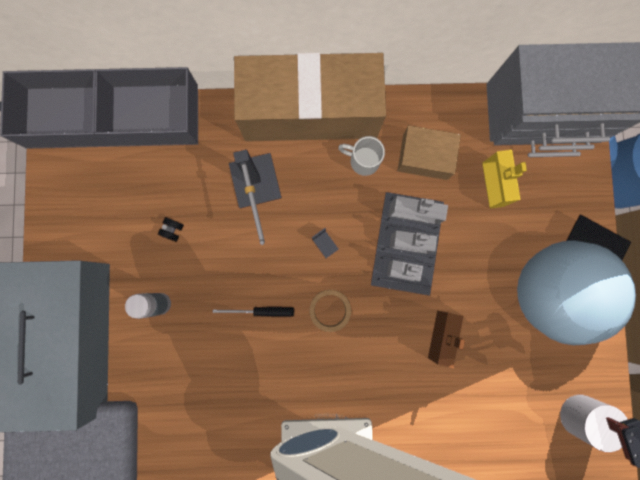

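View pics/scene.png

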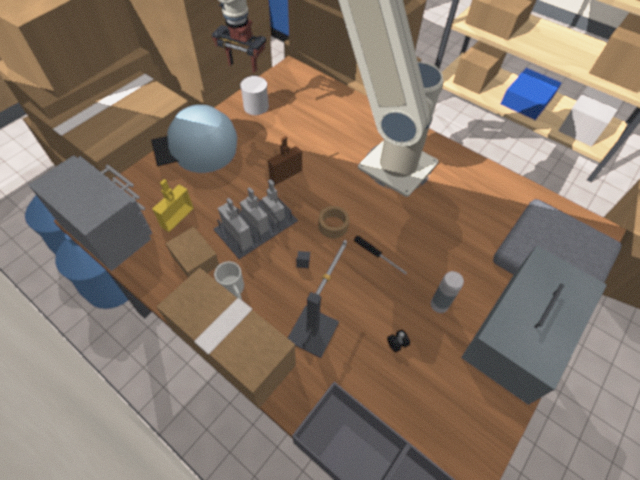

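The top view shows the rack at about (410,243), with the large, middle and small pans from far to near. The hook post is at about (250,170), its arm running to a tip at (262,240), and the brass collar is at about (249,189). The yellow (502,180) and brown (446,338) look-alikes stand apart. Next I'll measure tabs, arm and collar from depth.

Run:
```python
from h import *
for n in("top","scene"):
    z=np.load(n+'.npz'); im,P=z['im'].astype(int),z['P']; Z=P[...,2]
    print(n)
    # rack region: world rough box
    reg=(P[...,0]>250)&(P[...,0]<800)&(P[...,1]<-100)&(P[...,1]>-420)&(Z>140)&(Z<200)
    m=(reg).astype(np.uint8)
    k,l,s,c=cv2.connectedComponentsWithStats(m)
    for i in range(1,k):
        if s[i,4]>15:
            q=P[l==i]; 
            print(' tab',c[i].round(),s[i,4],'z',np.percentile(q[:,2],[5,95]).round(1),'c',q.mean(0).round(1),'col',im[l==i].mean(0).round())
            if s[i,4]<500:
                e,v=np.linalg.eigh(np.cov(q[:,:2].T)); print('   axis',np.degrees(np.arctan2(v[1,1],v[0,1])).round(1),np.sqrt(e).round(1))
    reg=(P[...,0]>300)&(P[...,0]<900)&(P[...,1]>60)&(P[...,1]<350)&(Z>170)&(Z<260)
    k,l,s,c=cv2.connectedComponentsWithStats(reg.astype(np.uint8))
    for i in range(1,k):
        if s[i,4]>10:
            q=P[l==i]; print(' hook',c[i].round(),s[i,4],'min',q.min(0).round(),'max',q.max(0).round())
            b=q[q[:,2]<219]; b=b[b[:,2]>205]
            vx,vy,x0,y0=cv2.fitLine(b[:,:2].astype(np.float32),cv2.DIST_HUBER,0,.01,.01).ravel(); print('   line',vx,vy,x0,y0,np.median(b[:,2]))
            d=np.array([vx,vy]); s1=(q[:,:2]-[x0,y0])@d; print('   ext',s1.min().round(1),s1.max().round(1))
            br=q[(im[l==i][:,0]-im[l==i][:,2])>50]; s2=(br[:,:2]-[x0,y0])@d
            if len(br): print('   brass',np.percentile(s2,[0,10,50,90,100]).round(1),len(br))
            top=q[q[:,2]>221]; print('   post',top.mean(0).round(1),len(top),((top[:,:2]-[x0,y0])@d).min())
```

```text
top
 tab [426. 204.] 144 z [145.2 191.1] c [ 602.3 -229.3  167.2] col [127. 123. 124.]
   axis 49.5 [4.9 7.1]
 tab [421. 238.] 103 z [140.2 182. ] c [ 528.6 -217.7  162.6] col [132. 129. 130.]
   axis 55.8 [5.  6.6]
 tab [414. 269.] 58 z [145.7 172.3] c [ 462.1 -197.6  165.1] col [136. 133. 134.]
   axis 77.2 [3.1 6.2]
 tab [457. 342.] 146 z [143.  185.2] c [ 303.2 -283.   163.7] col [95. 61. 39.]
   axis 156.5 [4.5 6.4]
 hook [249. 186.] 682 min [519. 119. 170.] max [716. 181. 230.]
   line 0.97714317 0.21258235 611.43976 143.17874 214.2614420862034
   ext -95.5 106.0
   brass [17.6 18.5 23.4 28.4 32.2] 58
   post [685.5 160.3 224.6] 184 -95.47076981693829
scene
 tab [284. 143.] 95 z [142.4 187.1] c [ 302.6 -283.2  162.9] col [100.  69.  49.]
   axis 147.0 [4.9 7.1]
 tab [271. 185.] 53 z [141.1 174.4] c [ 463.2 -196.2  159.2] col [101.  97.  96.]
   axis 86.6 [3.  6.4]
 tab [251. 194.] 85 z [140.9 184. ] c [ 531.9 -216.9  160.6] col [113. 107. 104.]
   axis 106.5 [4.5 6.9]
 tab [231. 206.] 100 z [145.6 192.7] c [ 606.  -228.   166.5] col [112. 108. 107.]
   axis 105.7 [5.  7.4]
 hook [323. 284.] 505 min [520. 120. 170.] max [718. 182. 232.]
   line 0.97351533 0.22862166 618.5439 147.29077 215.72501997559567
   ext -101.9 100.1
   brass [ 9.2 12.1 18.4 21.1 21.9] 41
   post [682.3 160.3 226.1] 146 -101.85985933838926
```

```bash
python3 - <<'E'
from h import *
z=np.load('top.npz'); P=z['P']
q=P[240:345,515:640].reshape(-1,3); q=q[q[:,2]>60]; print('sphere',np.nanpercentile(q,[2,50,98],axis=0).round())
q=P[400:450,560:610].reshape(-1,3); print('can',np.nanpercentile(q,[2,50,98],axis=0).round())
o=ctrl.get_obs(); R=Rn.from_rotvec(o['orientation']).as_matrix(); ci=ctrl.camera_info('wrist')
Rc=np.array(ci['R']); c=-Rc.T@ci['t']; print('cam in tool',(R.T@(c-o['ee_pos'])).round(1),'R cam->tool',(R.T@Rc.T).round(3).tolist(),np.array(ci['intrinsics'])[0])
print(R.T@(np.array([480,-215,430])-o['ee_pos'])/200)
E
python3 - <<'E'
import sys; sys.path.insert(0,'.')
import cv2
im=cv2.imread('pics/top.png')[185:300,365:460]; a=cv2.resize(im,None,fx=5,fy=5,interpolation=cv2.INTER_CUBIC)
cv2.imwrite('pics/crop1.png',a)
E
```

```text
sphere [[ 296. -678.   66.]
 [ 402. -566.  140.]
 [ 507. -485.  162.]]
can [[  24. -644.   -3.]
 [ 104. -589.   81.]
 [ 151. -570.  115.]]
cam in tool [  76.1    0.  -163.1] R cam->tool [[-0.001, -0.961, -0.275], [1.0, -0.001, -0.001], [0.001, -0.275, 0.961]] [403.01623844   0.         321.75920719]
[ 2.0514021  -1.47883663 -1.03804029]
```

View pics/crop1.png

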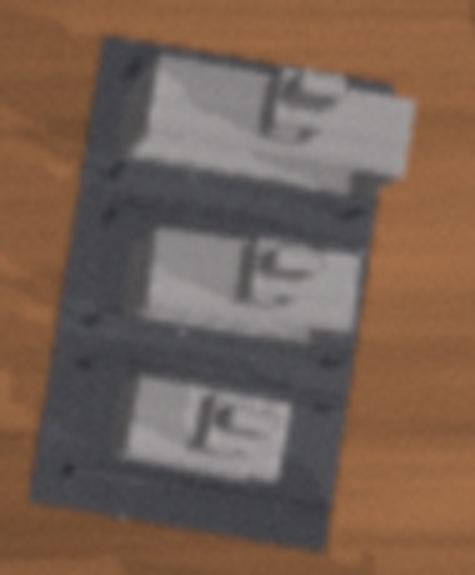

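The crop shows three grey pans with yaw about -10°. The eye sits at the centre of each top face, but I can't make out which side the neck is on, so the wrist camera goes over there.

servo_tool --pt "0 0 0 0.1 -0.05 -0.3 87" --pt "0 0 0.05 0.3 -0.2 -0.5 87" --pt "0 0 0.1 0.5 -0.4 -0.7 87" --pt "0 0 0.15 0.7 -0.6 -0.9 87" --pt "0 0 0.2 0.9 -0.75 -0.95 87" --pt "0 0 0.25 1 -0.9 -1 87" --pt "0 0 0.286 1 -1 -1 87" --pt "0 0 0.286 1 -1 -1 87"

```text
t: 1.1
ee_pos: [300.7, -359.9, 422.8]
orientation: [3.13, -0.27, 0.0]
ft_force: [0.1, 0.7, 0.2]
width: 87.0
grasp_force: 0.0
```

Run:
```python
from h import *
o=st(); R=Rn.from_rotvec(o['orientation']).as_matrix();print(R.round(2).tolist(), R.T@(np.array([450,-215,400])-o['ee_pos'])/200)
```

```text
{'t': 1.1, 'ee_pos': [300.661, -359.861, 422.816], 'orientation': [3.13, -0.27, 0.0], 'ft_force': [0.145, 0.695, 0.216], 'width': 86.999, 'grasp_force': 0.0}
[[0.99, -0.17, 0.0], [-0.17, -0.99, -0.0], [0.0, 0.0, -1.0]] [ 0.611523   -0.84155931  0.11402223]
```

servo_tool --pt "0 0 0 0.2 -0.25 0 87" --pt "0 0 0 0.4 -0.5 0 87" --pt "0 0 0 0.6 -0.75 0 87" --pt "0 0 0 0.61 -0.84 0 87" --pt "0 0 0 0.61 -0.84 0 87"

```text
t: 1.72
ee_pos: [450.7, -216.2, 421.9]
orientation: [-3.13, 0.269, 0.002]
ft_force: [-0.6, -0.5, -0.1]
width: 87.1
grasp_force: 0.0
```

Run:
```python
from h import *
o=st(); im,d,ci=snap('wrist'); save('w1.png',im); P=pts(d,ci); np.savez('w1',im=im,P=P)
Z=P[...,2]
for (x,y,t) in((602,-229,190),(529,-217,180),(462,-197,170)):
    m=(abs(P[...,0]-x)<25)&(abs(P[...,1]-y)<30)&(abs(Z-t)<4)
    q=P[m]; v,u=np.nonzero(m); r=cv2.minAreaRect(q[:,:2].astype(np.float32)); print(len(q),q.mean(0).round(1),r,(u.mean(),v.mean()))
```

```text
{'t': 1.725, 'ee_pos': [450.709, -216.25, 421.944], 'orientation': [-3.13, 0.269, 0.002], 'ft_force': [-0.579, -0.49, -0.093], 'width': 87.06, 'grasp_force': 0.0}
284 [ 603.9 -230.4  190.5] ((604.28271484375, -230.772216796875), (19.571041107177734, 10.249310493469238), 77.50088500976562) (np.float64(308.4823943661972), np.float64(30.746478873239436))
202 [ 530.3 -218.6  180.9] ((530.6617431640625, -218.52394104003906), (18.40117073059082, 9.275613784790039), 80.11732482910156) (np.float64(310.6237623762376), np.float64(118.4059405940594))
184 [ 462.6 -198.1  170.8] ((462.3303527832031, -197.95782470703125), (18.884912490844727, 10.263522148132324), 77.31273651123047) (np.float64(303.1141304347826), np.float64(189.2663043478261))
```

View pics/w1.png

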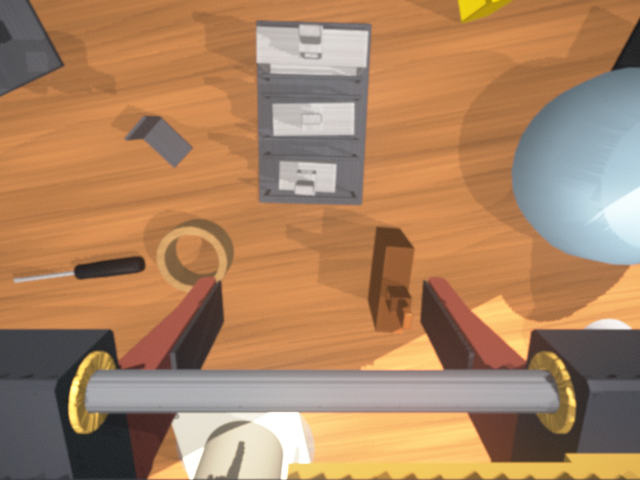

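Run:
```python
from h import *
P=np.load('w1.npz')['P'].reshape(-1,3)
a=np.radians(-12.5); ex=np.array([np.cos(a),np.sin(a)]); ey=np.array([-ex[1],ex[0]])
for nm,c,top in(('L',(603.9,-230.5),100),('M',(530.4,-218.6),80),('S',(462.4,-198),60)):
    q=P[(abs(P[:,:2]-c)<70).all(1)]; X=(q[:,:2]-c)@ex; Y=(q[:,:2]-c)@ey; Z=q[:,2]
    for lo,hi in((8,25),(25,45),(45,65),(65,85),(85,104),(108,122)):
        m=(Z>lo)&(Z<hi)&(abs(X)<30)
        if lo<105: m&=(abs(Y)<top*.6-4)
        else: m&=abs(Y)<9
        if m.sum()>5: print(nm,lo,hi,m.sum(),np.percentile(X[m],[2,25,50,75,98]).round(1))
    m=(abs(Z-6-top)<4)&(abs(X)<30)&(abs(Y)<70); print(nm,'topface',X[m].min().round(1),X[m].max().round(1),Y[m].min().round(1),Y[m].max().round(1),cv2.minAreaRect(q[m][:,:2].astype(np.float32)))
```

```text
L 8 25 846 [-28.4 -15.4 -12.4  -9.2  -6.2]
L 45 65 495 [-27.5 -25.7 -24.2 -22.3  29.6]
L 108 122 93 [-16.  -11.5 -10.6  -8.8  -7.3]
L topface -18.1 18.9 -59.9 60.0 ((604.4205322265625, -230.53759765625), (120.05421447753906, 36.5539436340332), 77.86689758300781)
M 8 25 92 [-25.5 -22.4  21.7  24.6  27.9]
M 45 65 562 [-27.6 -25.   24.8  27.5  29.7]
M 65 85 22 [-16.3  -9.8  -2.2  11.2  17.8]
M 85 104 1823 [-18.2 -10.    0.1   9.6  18.2]
M topface -20.7 19.9 -48.5 48.6 ((530.1837158203125, -218.41249084472656), (96.0213394165039, 35.92230987548828), 81.01554870605469)
S 8 25 78 [-29.   17.5  23.9  27.5  29.9]
S 25 45 64 [17.2 17.4 17.6 17.7 17.8]
S 45 65 412 [-29.8 -27.4  17.8  23.6  25.9]
S 65 85 983 [-17.5  -7.3   3.3  11.6  17.3]
S 85 104 47 [ 6.2  9.3 10.5 11.5 11.8]
S topface -18.5 18.0 -35.9 35.7 ((462.0981140136719, -197.94906616210938), (71.70462799072266, 36.22541427612305), 77.14725494384766)
```

Backs are at +x: I can see into the large pan's cavity from -x, and the small pan shows a solid plane on its +x side. Before grasping, one precise look at the hook.

servo_tool --pt "0 0 -0.05 0.05 -0.3 0 87" --pt "0 0 -0.1 0.1 -0.6 0 87" --pt "0 0 -0.18 0.12 -0.9 0 87" --pt "0 0 -0.26 0.14 -1 0 87" --pt "0 0 -0.264 0.14 -1 0 87"

```text
t: 2.4
ee_pos: [512.5, -24.9, 422.4]
orientation: [3.122, 0.349, -0.0]
ft_force: [-0.3, -0.1, -0.0]
width: 87.1
grasp_force: 0.0
```

servo_tool --pt "0 0 0 0.1 -0.3 0 60" --pt "0 0 0 0.25 -0.6 0 60" --pt "0 0 0 0.4 -0.75 0 60" --pt "0 0 0 0.45 -0.75 0 60" --pt "0 0 0 0.45 -0.75 0 60"

```text
t: 3.02
ee_pos: [567.5, 139.7, 422.2]
orientation: [3.122, 0.343, -0.002]
ft_force: [-0.1, -0.4, 0.9]
width: 60.1
grasp_force: 0.0
```

Run:
```python
from h import *
o=st(); im,d,ci=snap('wrist'); save('w2.png',im); P=pts(d,ci); np.savez('w2',im=im,P=P)
Z=P[...,2]; I=im.astype(int)
m=(Z>205)&(Z<218)&(abs(P[...,0]-600)<110)&(abs(P[...,1]-150)<70)
k,l,s,c=cv2.connectedComponentsWithStats(m.astype(np.uint8)); i=1+np.argmax(s[1:,4]); q=P[l==i]
t=q[q[:,2]>213.0]
line=cv2.fitLine(t[:,:2].astype(np.float32),cv2.DIST_HUBER,0,.01,.01).ravel(); print('top line',line,np.degrees(np.arctan2(line[1],line[0])),len(t),t[:,2].max())
ex=line[:2]*np.sign(line[0]); ey=np.array([-ex[1],ex[0]]); o0=line[2:]
R=((Z>150)&(Z<240)&(abs(P[...,0]-620)<130)&(abs(P[...,1]-150)<70)); q=P[R]; cc=I[R]
X=(q[:,:2]-o0)@ex; Y=(q[:,:2]-o0)@ey
print('arm Y', [(a,Y[(X>a)&(X<a+10)&(abs(Y)<15)&(q[:,2]>205)].min().round(1),Y[(X>a)&(X<a+10)&(abs(Y)<15)&(q[:,2]>205)].max().round(1),q[(X>a)&(X<a+10)&(abs(Y)<2)][:,2].max().round(1)) for a in range(-110,100,10) if ((X>a)&(X<a+10)&(abs(Y)<15)&(q[:,2]>205)).any()])
p=q[:,2]>223; p&=(X>20); print('post top',X[p].min(),X[p].max(),Y[p].min(),Y[p].max(),np.median(q[p][:,2]))
tp=(q[:,2]>217)&(X<0); print('tip',X[tp].min(),X[tp].max(),Y[tp].mean(),q[tp][:,2].max())
b=(q[:,2]>216.5)&(X>0)&(q[:,2]<222.5)&(abs(Y)<9); print('collar', np.percentile(X[b],[0,5,50,95,100]).round(1),b.sum())
a=np.arctan2(ex[1],ex[0]);print('origin',o0,'ex',ex)
```

```text
{'t': 3.025, 'ee_pos': [567.483, 139.686, 422.17], 'orientation': [3.122, 0.343, -0.002], 'ft_force': [-0.054, -0.394, 0.853], 'width': 60.109, 'grasp_force': 0.0}
top line [9.7565931e-01 2.1929178e-01 5.8028864e+02 1.3868427e+02] 12.6674385 1081 217.99812876604764
arm Y [(-70, np.float64(-3.7), np.float64(3.9), np.float64(224.2)), (-60, np.float64(-4.9), np.float64(4.9), np.float64(226.1)), (-50, np.float64(-4.8), np.float64(4.8), np.float64(217.3)), (-40, np.float64(-4.8), np.float64(4.8), np.float64(217.5)), (-30, np.float64(-4.8), np.float64(4.8), np.float64(218.2)), (-20, np.float64(-4.7), np.float64(4.7), np.float64(217.2)), (-10, np.float64(-4.7), np.float64(4.7), np.float64(217.8)), (0, np.float64(-4.7), np.float64(4.6), np.float64(217.8)), (10, np.float64(-4.6), np.float64(4.6), np.float64(217.8)), (20, np.float64(-4.6), np.float64(4.6), np.float64(217.2)), (30, np.float64(-4.6), np.float64(4.5), np.float64(218.1)), (40, np.float64(-4.6), np.float64(4.5), np.float64(217.4)), (50, np.float64(-10.8), np.float64(9.8), np.float64(222.9)), (60, np.float64(-10.7), np.float64(9.8), np.float64(223.3)), (70, np.float64(-5.4), np.float64(4.4), np.float64(217.5)), (80, np.float64(-5.4), np.float64(4.3), np.float64(217.7)), (90, np.float64(-5.3), np.float64(4.3), np.float64(217.5))]
post top 60.05223872145093 138.31713329761152 -15.575557156313401 14.090610441331284 225.88266849622593
tip -62.71790059804068 -0.451979317965209 0.03746656287238195 226.10816026173697
collar [  0.5  21.   58.3 113.7 114.5] 491
origin [580.28864 138.68427] ex [0.9756593  0.21929178]
```

View pics/w2.png

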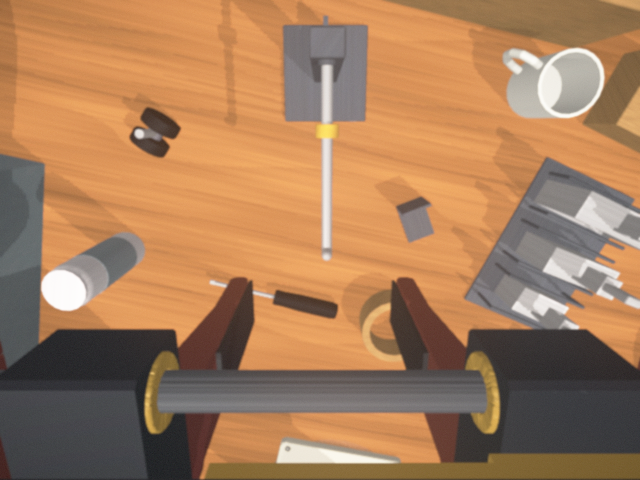

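The wrist view shows the arm from its tip at about (326,255) to the post at (327,60), with the brass collar at (326,130). I'm going for the large pan now.

servo_tool --pt "0 0 0.05 -0.04 0.3 0 60" --pt "0 0 0.12 -0.08 0.6 0 60" --pt "0 0 0.2 -0.1 0.9 0 60" --pt "0 0 0.287 -0.12 1 0 60" --pt "0 0 0.287 -0.12 1 0 60"

```text
t: 3.7
ee_pos: [586.6, -61.7, 422.9]
orientation: [3.124, -0.334, 0.0]
ft_force: [0.5, 0.8, 0.2]
width: 60.0
grasp_force: 0.0
```

```bash
cat >> h.py <<'E'
def goto(x,y,z,yaw):
    "print row values from present pose to target TCP, tool straight down, yaw of tool x in deg"
    o=st(); R=Rn.from_rotvec(o['orientation']).as_matrix()
    c,s=np.cos(np.radians(yaw)),np.sin(np.radians(yaw)); T=np.array([[c,s,0],[s,-c,0],[0,0,-1]])
    print('turn',(Rn.from_matrix(R.T@T).as_rotvec()/1.5).round(4),'shift',(R.T@(np.array([x,y,z])-o['ee_pos'])/200).round(4),'R',R.round(3).tolist())
E
python3 - <<'E'
from h import *
goto(604.3,-230.6,156,-12.1)
E
```

```text
{'t': 3.7, 'ee_pos': [586.613, -61.652, 422.919], 'orientation': [3.124, -0.334, 0.0], 'ft_force': [0.491, 0.816, 0.247], 'width': 60.029, 'grasp_force': 0.0}
turn [ 0.0002 -0.     -0.0011] shift [0.2647 0.8067 1.3348] R [[0.977, -0.211, 0.0], [-0.211, -0.977, -0.0], [0.0, 0.0, -1.0]]
```

servo_tool --pt "0 0 0 0.1 0.3 0.1 60" --pt "0 0 0 0.2 0.6 0.3 60" --pt "0 0 0 0.265 0.807 0.5 60" --pt "0 0 0 0.265 0.807 0.75 60" --pt "0 0 0 0.265 0.807 0.9 60" --pt "0 0 0 0.265 0.807 0.9 60"

```text
t: 4.45
ee_pos: [604.2, -226.5, 240.3]
orientation: [-3.123, 0.324, 0.008]
ft_force: [0.4, -0.5, -0.5]
width: 59.6
grasp_force: 0.0
```

Run:
```python
from h import *
goto(604.3,-230.6,156,-12.1)
im,d,ci=snap('wrist'); P=pts(d,ci); save('w3.png',im)
m=(abs(P[...,2]-190)<4)&(abs(P[...,0]-604)<30)&(abs(P[...,1]+230)<30)
q=P[m]; print(len(q),q.mean(0),cv2.minAreaRect(q[:,:2].astype(np.float32)))
```

```text
{'t': 4.45, 'ee_pos': [604.156, -226.524, 240.315], 'orientation': [-3.123, 0.324, 0.008], 'ft_force': [0.383, -0.51, -0.482], 'width': 59.599, 'grasp_force': 0.0}
turn [-0.0007  0.0035  0.003 ] shift [0.0071 0.0203 0.4215] R [[0.979, -0.205, -0.005], [-0.205, -0.979, 0.002], [-0.005, -0.001, -1.0]]
636 [ 605.69330503 -230.8164533   190.54123145] ((605.1129760742188, -230.680419921875), (19.778949737548828, 9.914796829223633), 78.26292419433594)
```

servo_tool --pt "0 0 0 0.003 0 0.1 60" --pt "0 0 0 0.003 0 0.25 60" --pt "0 0 0 0.003 0 0.36 60" --pt "0 0 0 0.003 0 0.41 60" --pt "0 0 0 0.003 0 0.43 60" --pt "0 0 0 0.003 0 0.43 60" --pt "0 0 0 0.003 0 0.43 10" --pt "0 0 0 0.003 0 0.43 10" --pt "0 0 0 0.003 0 0.43 10" --pt "0 0 0 0.003 0 0.43 10"

```text
t: 5.75
ee_pos: [606.7, -227.9, 156.9]
orientation: [3.124, -0.327, 0.001]
ft_force: [-0.3, -1.8, 1.3]
width: 23.8
grasp_force: 0.9
```

servo_tool --pt "0 0 0 0 0 0 40" --pt "0 0 0 -0.005 0.015 0 40" --pt "0 0 0 -0.005 0.015 0 40" --pt "0 0 0 -0.005 0.015 0 40"

```text
t: 6.25
ee_pos: [605.0, -230.4, 156.7]
orientation: [-3.124, 0.327, 0.0]
ft_force: [-1.0, -0.3, 0.2]
width: 40.0
grasp_force: 0.0
```

Run:
```python
from h import *
goto(605,-230.7,156,-12.1)
im,d,ci=snap('wrist'); P=pts(d,ci); save('w4.png',im)
m=(abs(P[...,2]-190)<4)&(abs(P[...,0]-604)<30)&(abs(P[...,1]+230)<14)
q=P[m]; print(len(q),q.mean(0),cv2.minAreaRect(q[:,:2].astype(np.float32)))
```

```text
{'t': 6.25, 'ee_pos': [604.956, -230.405, 156.653], 'orientation': [-3.124, 0.327, 0.0], 'ft_force': [-0.967, -0.311, 0.176], 'width': 40.031, 'grasp_force': 0.0}
turn [-0.      0.      0.0016] shift [0.0005 0.0014 0.0033] R [[0.978, -0.207, -0.0], [-0.207, -0.978, 0.0], [-0.0, -0.0, -1.0]]
1576 [ 606.1305087  -231.02531506  190.31544049] ((604.9823608398438, -230.81040954589844), (19.949504852294922, 11.180295944213867), 78.93111419677734)
```

View pics/w4.png

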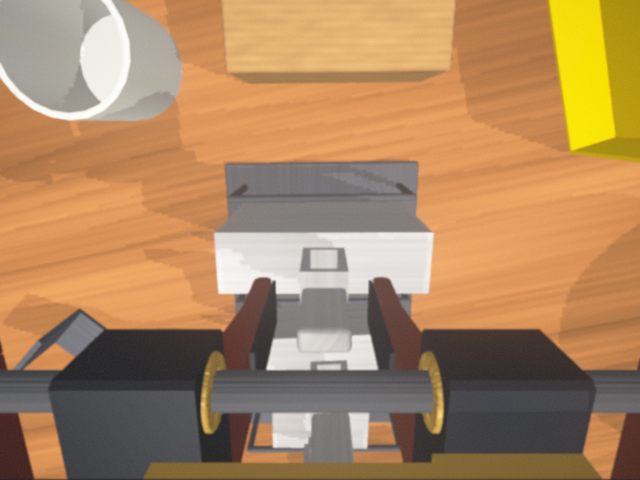

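The tab, at about (325,320), is centred between the fingers at about 270 and 375. Closing and lifting straight up.

servo_tool --pt "0 0 0 0 0.001 0 10" --pt "0 0 0 0 0.001 0 10" --pt "0 0 0 0 0.001 0 10" --pt "0 0 0 0 0.001 0 10" --pt "0 0 0 0 0.001 0 10" --pt "0 0 0 0 0.001 -0.02 10" --pt "0 0 0 0 0.001 -0.06 10"

```text
t: 7.18
ee_pos: [604.5, -230.3, 168.5]
orientation: [-3.124, 0.327, 0.002]
ft_force: [0.2, 0.1, -3.2]
width: 19.7
grasp_force: 30.0
```

servo_tool --pt "0 0 0 0 0 -0.08 10" --pt "0 0 0 0 0 -0.18 10" --pt "0 0 0 0 0 -0.28 10" --pt "0 0 0 0 0 -0.38 10" --pt "0 0 0 0 -0.03 -0.46 10" --pt "0 0 0 0 -0.1 -0.5 10" --pt "0 0 0 0 -0.2 -0.51 10" --pt "0 0 0 0 -0.32 -0.51 10" --pt "0 0 0 0 -0.46 -0.51 10" --pt "0 0 0 0 -0.6 -0.51 10"

```text
t: 8.43
ee_pos: [629.7, -110.7, 269.7]
orientation: [-3.124, 0.326, 0.003]
ft_force: [0.3, 0.0, -2.2]
width: 19.5
grasp_force: 30.0
```

Run:
```python
from h import *
goto(483,117,271,12.6)
```

```text
{'t': 8.425, 'ee_pos': [629.663, -110.661, 269.723], 'orientation': [-3.124, 0.326, 0.003], 'ft_force': [0.254, 0.015, -2.178], 'width': 19.547, 'grasp_force': 29.996}
turn [-0.0004  0.001  -0.2852] shift [-0.9525 -0.9624 -0.0046] R [[0.978, -0.206, -0.002], [-0.206, -0.978, 0.001], [-0.002, -0.0, -1.0]]
```

servo_tool --pt "0 0 0 0 -0.1 0 10" --pt "0 0 -0.02 -0.05 -0.22 0 10" --pt "0 0 -0.05 -0.14 -0.35 0 10" --pt "0 0 -0.09 -0.26 -0.48 0 10" --pt "0 0 -0.14 -0.4 -0.6 0 10" --pt "0 0 -0.19 -0.54 -0.72 0 10" --pt "0 0 -0.23 -0.68 -0.82 0 10" --pt "0 0 -0.26 -0.8 -0.9 0 10" --pt "0 0 -0.28 -0.9 -0.94 0 10" --pt "0 0 -0.285 -0.95 -0.96 0 10"

```text
t: 9.68
ee_pos: [482.4, 113.9, 269.2]
orientation: [3.12, 0.345, -0.003]
ft_force: [-0.3, 0.2, -1.0]
width: 17.3
grasp_force: 0.0
```

servo_tool --pt "0 0 0 0 0 0.05 10" --pt "0 0 0 0 0 0.1 10" --pt "0 0 0 0 0 0.14 10" --pt "0 0 0 0 0 0.14 10"

```text
t: 10.18
ee_pos: [483.5, 113.8, 241.8]
orientation: [3.123, 0.342, -0.002]
ft_force: [-0.2, -0.7, -1.0]
width: 10.0
grasp_force: 0.0
```

```bash
cat >> h.py <<'E'
A0=np.array([580.29,138.68]); EX=np.array([.9757,.2193]); EY=np.array([-.2193,.9757]); FACE=115.2
def hookview(name):
    "arm line, held tab in arm coordinates"
    o=ctrl.get_obs(); im,d,ci=snap('wrist'); save(name,im); P=pts(d,ci).reshape(-1,3)
    X=(P[:,:2]-A0)@EX-FACE; Y=(P[:,:2]-A0)@EY; Z=P[:,2]
    e=o['ee_pos']; tx=(e[:2]-A0)@EX-FACE; ty=(e[:2]-A0)@EY
    print('TCP in hook X %.1f Y %.2f Z %.1f'%(tx,ty,e[2]))
    m=(Z>e[2]+30)&(Z<e[2]+38)&(abs(X-tx)<25)&(abs(Y-ty)<12)
    if m.sum()>20: print('tab top Y',((Y[m].min()+Y[m].max())/2).round(2),'ext',np.ptp(Y[m]).round(1),'X',X[m].min().round(1),X[m].max().round(1),'Z',np.median(Z[m]).round(1),m.sum())
    for a in range(-180,-20,12):
        m=(X>a)&(X<a+12)&(abs(Y)<9)&(Z>208)&(Z<228)
        if m.sum()>20: print(a,'armY %.2f w %.1f z %.1f'%((Y[m].min()+Y[m].max())/2,np.ptp(Y[m]),np.percentile(Z[m],90)),end='; ')
    m=(Z>217)&(X<-140)&(X>-200)&(abs(Y)<8)&(Z<230)
    if m.sum(): print('\ntip Xmin',X[m].min().round(1),'Y',Y[m].mean().round(2))
    m=(Z>218.5)&(Z<225)&(X>-80)&(X<-25)&(abs(Y)<7)
    if m.sum(): print('collar X',np.percentile(X[m],[0,5,50,95,100]).round(1),m.sum())
    m=(Z>150)&(Z<e[2]+20)&(abs(X-tx)<20)&(abs(Y-ty)<15)
    if m.sum()>20: print('eye Y',((Y[m].min()+Y[m].max())/2).round(2),np.ptp(Y[m]).round(1),'X',X[m].min().round(1),X[m].max().round(1),'Z',Z[m].min().round(1),Z[m].max().round(1))
E
python3 - <<'E'
from h import *
goto(483,117,239,12.6)
hookview('w5.png')
E
```

```text
{'t': 10.175, 'ee_pos': [483.482, 113.796, 241.82], 'orientation': [3.123, 0.342, -0.002], 'ft_force': [-0.229, -0.731, -1.048], 'width': 10.035, 'grasp_force': 0.0}
turn [-0.     0.001 -0.001] shift [ 0.0011 -0.0162  0.0141] R [[0.976, 0.217, -0.002], [0.217, -0.976, -0.0], [-0.002, -0.0, -1.0]]
TCP in hook X -215.1 Y -3.05 Z 241.8
tab top Y -3.04 ext 24.0 X -224.3 -202.3 Z 275.8 479
-180 armY -0.22 w 9.7 z 224.9; -168 armY -0.26 w 9.6 z 216.6; -156 armY -0.37 w 9.4 z 216.4; -144 armY -0.28 w 9.6 z 216.6; -132 armY -0.32 w 9.6 z 216.5; -120 armY -0.42 w 9.4 z 216.5; -108 armY -0.60 w 10.0 z 216.5; -96 armY -0.64 w 9.9 z 216.6; 
tip Xmin -178.6 Y -0.48
eye Y -2.78 27.8 X -224.8 -202.5 Z 241.5 261.8
```

View pics/w5.png

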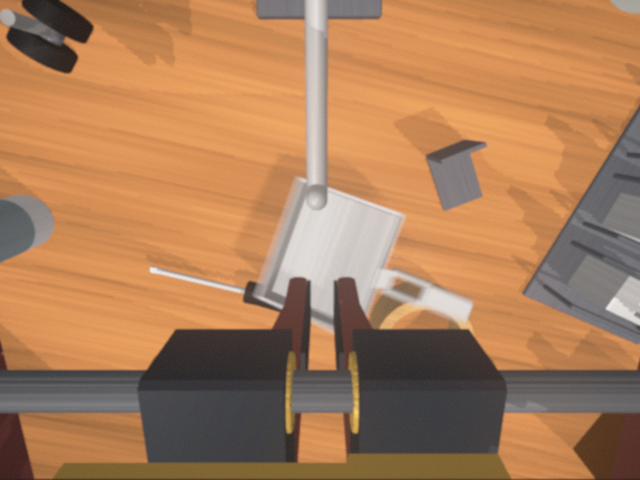

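The pan was knocked out of the grip. Coming in from the side, it swept into the hook arm, and it now lies near (330,250), with its neck pointing to the lower right over the tape. I'm backing off to look and recover.

servo_tool --pt "0 0 0 -0.1 0.05 -0.25 60" --pt "0 0 0 -0.2 0.1 -0.5 60" --pt "0 0 0 -0.3 0.2 -0.75 60" --pt "0 0 0 -0.317 0.206 -0.89 60" --pt "0 0 0 -0.317 0.206 -0.89 60" --pt "0 0 0 -0.317 0.206 -0.89 60"

```text
t: 10.98
ee_pos: [430.4, 60.0, 419.6]
orientation: [-3.123, -0.343, 0.002]
ft_force: [0.1, -0.7, -0.0]
width: 59.6
grasp_force: 0.0
```

Run:
```python
from h import *
st(); im,d,ci=snap('wrist'); P=pts(d,ci); np.savez('w6',im=im,P=P)
a=cv2.resize(im[0:340],(800,425)); t,_,_=snap('scene'); b=cv2.resize(t[150:370,200:480],(223,175))
b=cv2.resize(t[180:360,240:440],(194,175)); a=np.vstack([a,np.zeros((175,800,3),np.uint8)]); a[425:,:194]=b
# height map
Z=np.clip(np.nan_to_num(P[0:340,:,2]),0,120)*2; hm=cv2.resize(cv2.applyColorMap(Z.astype(np.uint8),cv2.COLORMAP_JET),(329,175)); a[425:,200:529]=hm[...,::-1]
save('w6.png',a)
```

```text
{'t': 10.975, 'ee_pos': [430.416, 60.036, 419.581], 'orientation': [-3.123, -0.343, 0.002], 'ft_force': [0.077, -0.705, -0.017], 'width': 59.62, 'grasp_force': 0.0}
```

View pics/w6.png

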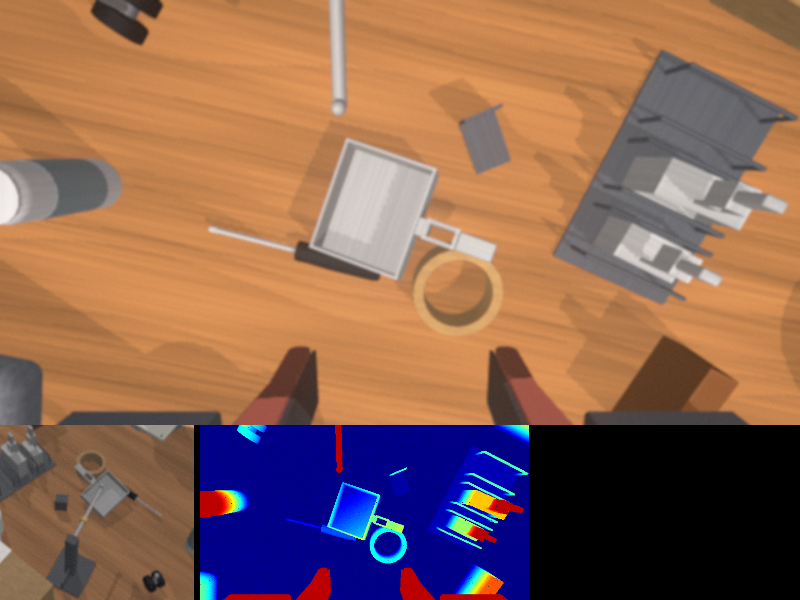

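The pan lies open face up, with its tab (around (475,245)) propped on the tape rim and one edge on the screwdriver handle. Measuring the tab pose and the bystander shifts.

Run:
```python
from h import *
z=np.load('w6.npz'); P=z['P']; im=z['im'].astype(int); Z=P[...,2]
grey=(im.max(2)-im.min(2)<25)&(im.max(2)>90)
u,v=np.meshgrid(range(640),range(480))
m=grey&(Z>15)&(Z<120)&(u>245)&(u<405)&(v>105)&(v<228)
k,l,s,c=cv2.connectedComponentsWithStats(m.astype(np.uint8)); i=1+np.argmax(s[1:,4]); m=l==i
q=P[m]; print(len(q))
rim=[ (345,140),(437,172),(397,278),(310,245)]
for a,b in rim:
    a,b=int(a/1.25),int(b/1.25); w=P[b-3:b+4,a-3:a+4].reshape(-1,3); print('corner',w[np.argmax(w[:,2])].round(1))
tb=m&(u>364); t=P[tb]; r=cv2.minAreaRect(t[:,:2].astype(np.float32)); print('tab',r,t.mean(0).round(1),np.percentile(t[:,2],[3,25,50,75,97]).round(1))
A=np.c_[t[:,:2]-t[:,:2].mean(0),np.ones(len(t))]; cf=np.linalg.lstsq(A,t[:,2],rcond=None)[0]; print('plane slope',cf,np.std(A@cf-t[:,2]))
print(cv2.boxPoints(r))
e=m&(u>330)&(u<=364); print('eye',P[e].mean(0).round(1),np.percentile(P[e][:,2],[3,50,97]).round(1))
inn=P[int(200/1.25),int(375/1.25)]; print('inner floor',inn)
# bystanders
def tape(P,im,reg):
    I=im.astype(int); mm=reg&(abs(P[...,2]-48)<5)&(I[...,0]-I[...,2]>30); q=P[mm][:,:2].astype(np.float32); return cv2.minEnclosingCircle(q),len(q)
t0=np.load('top.npz'); P0=t0['P']; print(tape(P0,t0['im'],(abs(P0[...,0]-400)<90)&(abs(P0[...,1]-0)<90)))
w1=np.load('w1.npz');print('w1',tape(w1['P'],w1['im'],(abs(w1['P'][...,0]-400)<90)&(abs(w1['P'][...,1]-0)<90)))
print(tape(P,im,(abs(P[...,0]-400)<90)&(abs(P[...,1]-0)<90)))
def handle(P,im):
    I=im.astype(int); mm=(I.max(2)<60)&(P[...,2]<40)&(P[...,2]>6)&(abs(P[...,0]-440)<90)&(P[...,1]>30)&(P[...,1]<200); q=P[mm][:,:2]; return q.mean(0),np.percentile(q,[3,97],axis=0),len(q)
print(handle(w1['P'],w1['im'])); print(handle(P,im))
```

```text
7052
corner [501.1 135.5  37.5]
corner [489.2  42.2  59.7]
corner [381.6  56.   78. ]
corner [390.8 148.6  58. ]
tab ((429.3326721191406, -13.578804016113281), (43.13283157348633, 18.680347442626953), 81.59412384033203) [429.5 -15.5  67.8] [62.8 65.9 67.9 69.9 72.5]
plane slope [-0.1327139  -0.16872137 67.84040485] 1.6268970800698876
[[416.94016  -33.54815 ]
 [435.41983  -36.27893 ]
 [441.7252     6.390541]
 [423.2455     9.121323]]
eye [459.5  42.3  47.3] [21.3 53.6 70.3]
inner floor [448.28892902  95.19106101  20.50091658]
(((371.6523742675781, -16.751636505126953), 49.77980041503906), 563)
w1 (((371.973388671875, -14.865693092346191), 50.36075210571289), 1500)
(((384.35211181640625, -6.564364433288574), 64.90552520751953), 1677)
(array([376.29305051, 121.77073812]), array([[366.02250397,  73.03552354],
       [383.71314682, 165.17080716]]), 726)<stdin>:23: RuntimeWarning: Mean of empty slice.
  ret = um.true_divide(
Traceback (most recent call last):
IndexError: index -1 is out of bounds for axis 0 with size 0
```

```bash
cat >> h.py <<'E'
def gotoT(p,T):
    o=st(); R=Rn.from_rotvec(o['orientation']).as_matrix()
    print('turn',(Rn.from_matrix(R.T@T).as_rotvec()/1.5).round(3),'shift',(R.T@(np.array(p)-o['ee_pos'])/200).round(4))
def u(v): v=np.array(v,float); return v/np.linalg.norm(v)
zp=u([-.146,-.989,.20]); yp=u([.989,-.146,-.13]); yp=u(yp-zp*(yp@zp)); xp=np.cross(yp,zp)
def tool(phi): 
    f=np.radians(phi); z=xp*np.cos(f)-zp*np.sin(f); return np.c_[np.cross(yp,z),yp,z]
E
python3 - <<'E'
from h import *
T=tool(30); G=np.array([429.3,-13.6,67.8])+5*xp; tcp=G+8*T[:,2]; print('tcp',tcp.round(1),'hover',(tcp-70*T[:,2]).round(1),T.round(2).tolist())
gotoT(tcp-70*T[:,2],T); print(ctrl.get_obs()['qpos'])
z=np.load('w6.npz');P=z['P'];I=z['im'].astype(int)
m=(abs(P[...,2]-48)<3)&(I[...,0]-I[...,2]>40)&(abs(P[...,0]-375)<75)&(abs(P[...,1]+10)<70)
k,l,s,c=cv2.connectedComponentsWithStats(m.astype(np.uint8)); i=1+np.argmax(s[1:,4]); print('tape now',cv2.minEnclosingCircle(P[l==i][:,:2].astype(np.float32)))
E
```

```text
tcp [428.  -11.8  55.4] hover [432.3 -35.2 121.2] [[0.2, 0.98, -0.06], [0.93, -0.17, 0.33], [0.32, -0.12, -0.94]]
{'t': 11.075, 'ee_pos': [430.266, 60.144, 419.047], 'orientation': [-3.123, -0.343, 0.005], 'ft_force': [-1.448, -0.325, -0.126], 'width': 59.89, 'grasp_force': 0.0}
turn [ 0.198  0.143 -0.765] shift [-0.0893  0.4681  1.4891]
[ 1.11442943e-01 -5.99464355e-02  1.77371121e+00  6.49076922e-05
  1.43069877e+00  1.46314371e+00]
tape now ((371.45623779296875, -14.6513090133667), 50.024925231933594)
```

The tape hasn't moved. Moving to a tilted hover over the tab.

servo_tool --pt "0.03 0.02 -0.12 -0.01 0.1 0.1 60" --pt "0.06 0.045 -0.24 -0.03 0.2 0.3 60" --pt "0.09 0.07 -0.36 -0.05 0.3 0.5 60" --pt "0.13 0.09 -0.48 -0.07 0.4 0.7 60" --pt "0.16 0.115 -0.6 -0.09 0.468 0.85 60" --pt "0.19 0.14 -0.72 -0.09 0.468 1 60" --pt "0.198 0.143 -0.765 -0.09 0.468 1 60" --pt "0.198 0.143 -0.765 -0.09 0.468 1 60"

```text
t: 12.08
ee_pos: [433.1, -35.3, 219.1]
orientation: [-2.184, -1.796, -0.241]
ft_force: [0.1, 0.4, -0.3]
width: 60.2
grasp_force: 0.0
```

Run:
```python
from h import *
T=tool(30); tcp=np.array([428,-11.8,55.4]); gotoT(tcp-40*T[:,2],T); gotoT(tcp,T)
im,d,ci=snap('wrist'); P=pts(d,ci); I=im.astype(int); save('w7.png',im)
m=(I.max(2)-I.min(2)<25)&(I.max(2)>90)&(abs(P[...,0]-429)<35)&(abs(P[...,1]+13)<30)&(P[...,2]>57)&(P[...,2]<80)
q=P[m]; r=cv2.minAreaRect(q[:,:2].astype(np.float32)); print(r,q.mean(0),len(q))
A=np.c_[q[:,:2]-q[:,:2].mean(0),np.ones(len(q))]; print(np.linalg.lstsq(A,q[:,2],rcond=None)[0])
```

```text
{'t': 12.075, 'ee_pos': [433.109, -35.3, 219.11], 'orientation': [-2.184, -1.796, -0.241], 'ft_force': [0.119, 0.364, -0.328], 'width': 60.246, 'grasp_force': 0.0}
turn [ 0.    -0.001 -0.002] shift [-0.1556  0.057   0.6105]
{'t': 12.075, 'ee_pos': [433.109, -35.3, 219.11], 'orientation': [-2.184, -1.796, -0.241], 'ft_force': [0.119, 0.364, -0.328], 'width': 60.246, 'grasp_force': 0.0}
turn [ 0.    -0.001 -0.002] shift [-0.1558  0.057   0.8105]
((428.5772399902344, -9.424406051635742), (56.295963287353516, 22.949766159057617), 81.02961730957031) [429.94427979 -12.22068719  67.94679903] 1374
[-0.15806492 -0.07870638 67.94679903]
```

servo_tool --pt "0 0 0 -0.06 0.03 0.2 50" --pt "0 0 0 -0.12 0.057 0.45 45" --pt "0 0 0 -0.156 0.057 0.65 45" --pt "0 0 0 -0.156 0.057 0.75 45" --pt "0 0 0 -0.156 0.057 0.79 45" --pt "0 0 0 -0.156 0.057 0.81 45" --pt "0 0 0 -0.156 0.057 0.81 45"

```text
t: 13.0
ee_pos: [429.5, -12.0, 57.6]
orientation: [-2.185, -1.8, -0.245]
ft_force: [0.4, 0.5, 0.4]
width: 44.9
grasp_force: 0.0
```

servo_tool --pt "0 0 0 0 0 0 10" --pt "0 0 0 0 0 0 10" --pt "0 0 0 0 0 0 10" --pt "0 0 0 0 0 0 10" --pt "0 0 0 0 0 0 10"

```text
t: 13.62
ee_pos: [429.1, -12.1, 57.0]
orientation: [-2.185, -1.8, -0.245]
ft_force: [-0.3, -1.6, -2.0]
width: 19.9
grasp_force: 29.4
```

Run:
```python
from h import *
# upright pan: z up, y_pan azimuth kept, grip angle 30
o=st(); R=Rn.from_rotvec(o['orientation']).as_matrix()
zz=np.array([0,0,1.]); y=u([yp[0],yp[1],0]); x=np.cross(y,zz); f=np.radians(30); z=x*np.cos(f)-zz*np.sin(f); T=np.c_[np.cross(y,z),y,z]
np.save('Tup.npy',T); print(T.round(3).tolist())
gotoT(o['ee_pos']+[0,0,160],T)
gotoT(o['ee_pos']+[40,60,170],T)
```

```text
{'t': 13.625, 'ee_pos': [429.089, -12.09, 57.013], 'orientation': [-2.185, -1.8, -0.245], 'ft_force': [-0.271, -1.606, -1.952], 'width': 19.873, 'grasp_force': 29.364}
[[0.085, 0.985, -0.148], [0.493, -0.171, -0.853], [-0.866, 0.0, -0.5]]
{'t': 13.625, 'ee_pos': [429.089, -12.09, 57.013], 'orientation': [-2.185, -1.8, -0.245], 'ft_force': [-0.271, -1.606, -1.952], 'width': 19.873, 'grasp_force': 29.364}
turn [-0.082 -0.914  0.03 ] shift [ 0.2535 -0.0968 -0.7526]
{'t': 13.625, 'ee_pos': [429.089, -12.09, 57.013], 'orientation': [-2.185, -1.8, -0.245], 'ft_force': [-0.271, -1.606, -1.952], 'width': 19.873, 'grasp_force': 29.364}
turn [-0.082 -0.914  0.03 ] shift [ 0.5876  0.0416 -0.711 ]
```

Gripped at 19.9 mm. Lifting while rotating the pan upright.

servo_tool --pt "0 0 0 0.03 -0.012 -0.09 10" --pt "0 0 0 0.08 -0.03 -0.24 10" --pt "-0.007 -0.08 0.003 0.13 -0.05 -0.38 10" --pt "-0.016 -0.18 0.006 0.18 -0.07 -0.53 10" --pt "-0.025 -0.28 0.009 0.23 -0.088 -0.68 10" --pt "-0.035 -0.39 0.013 0.27 -0.103 -0.8 10" --pt "-0.045 -0.5 0.016 0.29 -0.11 -0.87 10" --pt "-0.055 -0.61 0.02 0.301 -0.115 -0.894 10" --pt "-0.064 -0.72 0.024 0.301 -0.115 -0.894 10" --pt "-0.073 -0.82 0.027 0.301 -0.115 -0.894 10"

```text
t: 14.88
ee_pos: [429.0, -11.3, 247.0]
orientation: [1.845, 1.551, -0.914]
ft_force: [-0.5, -1.1, -4.2]
width: 19.5
grasp_force: 30.0
```

Run:
```python
from h import *
T=np.load('Tup.npy'); o=ctrl.get_obs(); print(o['qpos'].round(2)); gotoT([600,40,260],T)
im,d,ci=snap('wrist'); P=pts(d,ci); I=im.astype(int); save('w8.png',im)
n,_,ci2=snap('scene'); save('s8.png',n); 
a=np.hstack([cv2.resize(im,(400,300)),cv2.resize(n[130:370,180:500],(400,300))]); save('v8.png',a)
```

```text
[ 0.43  0.42  1.91 -0.71  1.48  0.92]
{'t': 14.875, 'ee_pos': [429.003, -11.283, 247.0], 'orientation': [1.845, 1.551, -0.914], 'ft_force': [-0.493, -1.135, -4.171], 'width': 19.484, 'grasp_force': 29.997}
turn [-0.008 -0.091  0.004] shift [ 0.1894  0.7953 -0.3642]
```

View pics/v8.png

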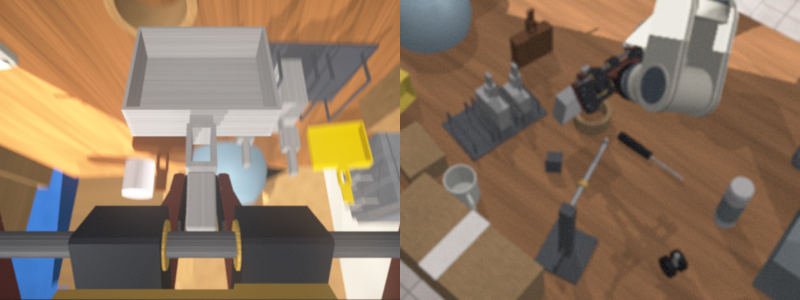

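The pan is held squarely, nearly upright, with its open face to the wrist camera; in the left half it spans about (125,25) to (285,135). Next I'll fit planes to get its true tilt.

```bash
cat >> h.py <<'E'
def plane(q):
    c=np.median(q,0); q=q[np.linalg.norm(q-c,axis=1)<60]; 
    for _ in range(3):
        c=q.mean(0); n=np.linalg.svd(q-c,full_matrices=False)[2][2]; r=(q-c)@n; q=q[abs(r)<max(1.5,1.5*r.std())]
    return n,c,len(q),r.std()
E
python3 - <<'E'
from h import *
T=np.load('Tup.npy')
o=ctrl.get_obs(); im,d,ci=snap('wrist'); P=pts(d,ci)
nb,cb,_,s1=plane(P[100:155:2,235:405:2].reshape(-1,3)); nt,ct,_,s2=plane(P[180:208:2,[*range(205,295,2),*range(350,435,2)]].reshape(-1,3))
print('back n',nb.round(3),cb.round(1),s1,'top n',nt.round(3),ct.round(1),s2)
R=Rn.from_rotvec(o['orientation']).as_matrix(); print('tool frame',(R.T@nb).round(3),(R.T@nt).round(3))
zp_=nt*np.sign(nt[2]); xp_=nb*np.sign(nb@-np.array([.1,1,0])); 
# tool-frame z of pan: combine
X=u(R.T@xp_); Z=R.T@zp_; Z=u(Z-X*(X@Z)); Y=np.cross(Z,X); M=np.c_[X,Y,Z]; np.save('M.npy',M)  # pan->tool
print('M',M.round(3).tolist(),'origin underside tool', (R.T@(ct-o['ee_pos'])).round(1))
zz=np.array([0,0,1.]); y=u([yp[0],yp[1],0]); x=np.cross(y,zz); W=np.c_[x,y,zz]; T2=W@M.T; np.save('T2.npy',T2)
gotoT([600,40,260],T2)
top_off=R.T@(ct-o['ee_pos']); print('pan top face rel TCP when upright',(T2@top_off).round(1))
E
```

```text
h.py:51: RuntimeWarning: Mean of empty slice.
  c=q.mean(0); n=np.linalg.svd(q-c,full_matrices=False)[2][2]; r=(q-c)@n; q=q[abs(r)<max(1.5,1.5*r.std())]
  ret = um.true_divide(
Traceback (most recent call last):
  File "h.py", line 51, in plane
    c=q.mean(0); n=np.linalg.svd(q-c,full_matrices=False)[2][2]; r=(q-c)@n; q=q[abs(r)<max(1.5,1.5*r.std())]
                   ~~~~~~~~~~~~~~~~~~~~~~~~~~~~~~~~~~~~~~~~~^^^
IndexError: index 2 is out of bounds for axis 0 with size 0
```

```bash
sed -i 's/    c=np.median(q,0); q=q/    q=q[np.isfinite(q).all(1)]; c=np.median(q,0); q=q/' h.py
cat > tilt.py <<'E'
from h import *
o=ctrl.get_obs(); im,d,ci=snap('wrist'); P=pts(d,ci)
nb,cb,_,s1=plane(P[100:155:2,235:405:2].reshape(-1,3)); nt,ct,_,s2=plane(P[180:208:2,[*range(205,295,2),*range(350,435,2)]].reshape(-1,3))
print('back n',nb.round(3),cb.round(1),s1,'top n',nt.round(3),ct.round(1),s2)
R=Rn.from_rotvec(o['orientation']).as_matrix()
zp_=nt*np.sign(nt[2]); xp_=nb*np.sign(nb@-np.array([.1,1,0])) 
X=u(R.T@xp_); Z=R.T@zp_; print('ortho',X@Z); Z=u(Z-X*(X@Z)); M=np.c_[X,np.cross(Z,X),Z]; np.save('M.npy',M)
print('M',M.round(3).tolist())
zz=np.array([0,0,1.]); y=u([yp[0],yp[1],0]); x=np.cross(y,zz); W=np.c_[x,y,zz]; T2=W@M.T; np.save('T2.npy',T2)
gotoT([600,40,260],T2)
print('pan top face rel TCP when upright',(T2@(R.T@(ct-o['ee_pos']))).round(1))
E
python3 tilt.py
```

```text
back n [-0.17  -0.975  0.141] [419.7 -41.  129.6] 0.48830552229837665 top n [0.038 0.13  0.991] [418.9 -12.3 191.5] 0.3714735281815207
ortho 0.006416319157567976
M [[-0.722, 0.0, -0.692], [0.002, 1.0, -0.001], [0.692, -0.003, -0.722]]
{'t': 15.075, 'ee_pos': [428.678, -11.601, 246.221], 'orientation': [1.85, 1.557, -0.912], 'ft_force': [-0.188, 0.623, -3.292], 'width': 19.711, 'grasp_force': 29.998}
turn [-0.008  0.093  0.004] shift [ 0.1877  0.7961 -0.369 ]
pan top face rel TCP when upright [ -7.4   6.2 -53.9]
```

Run:
```python
from h import *
P=np.load('top.npz')['P']; m=(P[...,2]>8)&(P[...,0]>430)&(P[...,0]<760)&(P[...,1]>-330)&(P[...,1]<120)
k,l,s,c=cv2.connectedComponentsWithStats(m.astype(np.uint8))
for i in range(1,k):
    if s[i,4]>30: q=P[l==i]; print(np.nanpercentile(q,[1,99],axis=0).round().tolist())
q=P[(m)&(P[...,1]>-160)&(P[...,1]<-80)&(P[...,0]<660)]; print('near',q.round()[:10].tolist(),len(q), q[:,1].max())
gotoT([575,-75,260],np.load('T2.npy'))
```

```text
[[708.0, -155.0, 9.0], [760.0, -73.0, 89.0]]
[[693.0, -328.0, 11.0], [759.0, -200.0, 75.0]]
[[653.0, 100.0, 8.0], [745.0, 120.0, 15.0]]
[[498.0, -290.0, 8.0], [641.0, -153.0, 189.0]]
[[546.0, -11.0, 9.0], [569.0, 22.0, 57.0]]
[[432.0, -265.0, 8.0], [497.0, -138.0, 171.0]]
near [[625.0, -159.0, 9.0], [622.0, -159.0, 9.0], [610.0, -156.0, 8.0], [607.0, -158.0, 8.0], [597.0, -155.0, 11.0], [597.0, -158.0, 9.0], [592.0, -153.0, 9.0], [589.0, -155.0, 8.0], [587.0, -155.0, 10.0], [584.0, -157.0, 9.0]] 196 -125.03334401123315
{'t': 15.075, 'ee_pos': [428.678, -11.601, 246.221], 'orientation': [1.85, 1.557, -0.912], 'ft_force': [-0.188, 0.623, -3.292], 'width': 19.711, 'grasp_force': 29.998}
turn [-0.008  0.093  0.004] shift [-0.1756  0.7752  0.0935]
```

servo_tool --pt "0 0.02 0 -0.02 0.08 0.01 10" --pt "-0.002 0.04 0 -0.05 0.2 0.025 10" --pt "-0.005 0.06 0.002 -0.08 0.36 0.04 10" --pt "-0.008 0.08 0.004 -0.12 0.52 0.06 10" --pt "-0.008 0.093 0.004 -0.15 0.66 0.08 10" --pt "-0.008 0.093 0.004 -0.17 0.75 0.09 10" --pt "-0.008 0.093 0.004 -0.176 0.775 0.0935 10" --pt "-0.008 0.093 0.004 -0.176 0.775 0.0935 10"

```text
t: 16.08
ee_pos: [574.7, -75.7, 261.3]
orientation: [1.944, 1.631, -0.785]
ft_force: [-0.2, -0.5, -2.6]
width: 19.5
grasp_force: 30.0
```

```bash
python3 tilt.py | grep -v back
python3 - <<'E'
from h import *
gotoT([575,-75,158],np.load('T2.npy'))
E
```

```text
ortho 0.0034745066584071244
M [[-0.721, 0.0, -0.693], [0.002, 1.0, -0.001], [0.693, -0.002, -0.721]]
{'t': 16.125, 'ee_pos': [574.408, -75.466, 261.135], 'orientation': [1.944, 1.631, -0.785], 'ft_force': [0.003, 0.081, -2.81], 'width': 19.61, 'grasp_force': 29.997}
turn [-0.001  0.001 -0.001] shift [ 0.4292  0.0257 -0.406 ]
pan top face rel TCP when upright [ -7.5   6.2 -54. ]
{'t': 16.125, 'ee_pos': [574.408, -75.466, 261.135], 'orientation': [1.944, 1.631, -0.785], 'ft_force': [0.003, 0.081, -2.81], 'width': 19.61, 'grasp_force': 29.997}
turn [-0.001  0.001 -0.001] shift [0.36   0.0029 0.3693]
```

servo_tool --pt "0 0 0 0.05 0 0.051 10" --pt "0 0 0 0.13 0.001 0.133 10" --pt "0 0 0 0.22 0.002 0.225 10" --pt "0 0 0 0.3 0.003 0.307 10" --pt "0 0 0 0.34 0.003 0.348 10" --pt "0 0 0 0.36 0.003 0.369 10" --pt "0 0 0 0.365 0.003 0.374 10" --pt "0 0 0 0.369 0.003 0.378 10" --pt "0 0 0 0.371 0.003 0.38 10" --pt "0 0 0 0.371 0.003 0.38 10"

```text
t: 17.38
ee_pos: [576.0, -75.0, 155.5]
orientation: [1.944, 1.631, -0.783]
ft_force: [-0.6, -0.0, -3.1]
width: 19.4
grasp_force: 30.0
```

servo_tool --pt "0 0 0 0.004 0 0.004 10" --pt "0 0 0 0.006 0 0.006 10" --pt "0 0 0 0.007 0 0.007 10" --pt "0 0 0 0.007 0 0.007 10"

```text
t: 17.88
ee_pos: [576.5, -75.4, 155.0]
orientation: [1.942, 1.629, -0.784]
ft_force: [-0.7, 0.4, 8.5]
width: 19.5
grasp_force: 30.0
```

servo_tool --pt "0 0 0 0 0 0 45" --pt "0 0 0 0 0 0 45" --pt "0 0 0 0 0 0 45" --pt "0 0 0 0 0 -0.1 45" --pt "0 0 0 0 0 -0.3 45" --pt "0 0 0 0 0 -0.5 45" --pt "0 0 0 0 0 -0.6 45"

```text
t: 18.75
ee_pos: [591.4, 9.2, 241.8]
orientation: [1.943, 1.631, -0.779]
ft_force: [0.0, -0.5, 0.2]
width: 45.2
grasp_force: 0.0
```

Run:
```python
from h import *
goto(574,-40,262,81.6); print(ctrl.get_obs()['qpos'].round(2))
im,d,ci=snap('wrist'); P=pts(d,ci).reshape(-1,3); I=im.reshape(-1,3).astype(int)
m=(P[:,2]>178)&(P[:,2]<189)&(abs(P[:,0]-576)<60)&(abs(P[:,1]+78)<50)&(I.max(1)-I.min(1)<25)
q=P[m]; t=q[q[:,2]>180]; print('tab',len(q),q.mean(0),cv2.minAreaRect(t[:,:2].astype(np.float32)),q[:,2].max())
```

```text
{'t': 18.75, 'ee_pos': [591.439, 9.188, 241.8], 'orientation': [1.943, 1.631, -0.779], 'ft_force': [0.022, -0.481, 0.249], 'width': 45.153, 'grasp_force': 0.0}
turn [-0.0048  0.5103 -0.0174] shift [-0.2556 -0.0433  0.1053] R [[0.126, 0.985, -0.117], [0.71, -0.172, -0.683], [-0.693, 0.003, -0.721]]
[ 0.32  0.56  1.58 -0.66  1.46  0.73]
tab 394 [576.93610001 -71.36256958 182.66012751] ((576.4638671875, -73.03875732421875), (10.40140151977539, 18.917377471923828), 80.86093139648438) 185.7023557234526
```

The pan stands upright on the table with its tab at (576,-73). Coming vertical above it to regrip.

servo_tool --pt "0 0.1 0 -0.1 -0.01 0 45" --pt "-0.001 0.2 -0.004 -0.18 -0.02 0.05 45" --pt "-0.002 0.3 -0.008 -0.256 -0.043 0.1 45" --pt "-0.004 0.4 -0.013 -0.256 -0.043 0.105 45" --pt "-0.005 0.51 -0.017 -0.256 -0.043 0.105 45" --pt "-0.005 0.51 -0.017 -0.256 -0.043 0.105 45" --pt "-0.005 0.51 -0.017 -0.256 -0.043 0.105 45"

```text
t: 19.68
ee_pos: [572.5, -42.4, 259.4]
orientation: [2.381, 2.049, -0.009]
ft_force: [-0.3, -0.4, -1.0]
width: 45.0
grasp_force: 0.0
```

```bash
cat > tab.py <<'E'
import sys; from h import *
x,y,top=map(float,sys.argv[1:4])
im,d,ci=snap('wrist'); P=pts(d,ci).reshape(-1,3)
m=(abs(P[:,2]-top)<3)&(abs(P[:,0]-x)<30)&(abs(P[:,1]-y)<30); q=P[m]; print(len(q),q.mean(0).round(1),cv2.minAreaRect(q[:,:2].astype(np.float32)))
E
python3 tab.py 576.5 -72.5 184
python3 - <<'E'
from h import *
goto(576.5,-72.5,150,80.9)
E
```

```text
469 [576.8 -73.8 184.5] ((577.023681640625, -74.17029571533203), (10.367416381835938, 19.404102325439453), 81.0321273803711)
{'t': 19.725, 'ee_pos': [572.596, -41.719, 259.37], 'orientation': [-2.38, -2.051, 0.009], 'ft_force': [0.228, 0.166, 0.061], 'width': 44.932, 'grasp_force': 0.0}
turn [-0.0025  0.0027  0.0071] shift [-0.1471  0.0441  0.5473] R [[0.148, 0.989, -0.004], [0.989, -0.148, -0.003], [-0.004, -0.004, -1.0]]
```

servo_tool --pt "-0.002 0.003 0.007 -0.08 0.03 0 45" --pt "-0.002 0.003 0.007 -0.154 0.048 0.05 45" --pt "-0.002 0.003 0.007 -0.154 0.048 0.2 45" --pt "-0.002 0.003 0.007 -0.154 0.048 0.35 45" --pt "-0.002 0.003 0.007 -0.154 0.048 0.47 45" --pt "-0.002 0.003 0.007 -0.154 0.048 0.53 45" --pt "-0.002 0.003 0.007 -0.154 0.048 0.547 45" --pt "-0.002 0.003 0.007 -0.154 0.048 0.547 45"

```text
t: 20.72
ee_pos: [578.0, -74.3, 151.0]
orientation: [-2.391, -2.037, -0.004]
ft_force: [-0.3, -1.2, -0.2]
width: 45.3
grasp_force: 0.0
```

Run:
```python
from h import *
goto(577,-74,150,81)
```

```text
{'t': 20.725, 'ee_pos': [577.967, -74.344, 150.969], 'orientation': [-2.391, -2.037, -0.004], 'ft_force': [-0.294, -1.242, -0.209], 'width': 45.333, 'grasp_force': 0.0}
turn [ 0.0008 -0.0016 -0.0014] shift [ 0.0009 -0.0051  0.0048] R [[0.158, 0.987, 0.002], [0.987, -0.158, 0.002], [0.002, 0.001, -1.0]]
```

servo_tool --pt "0 0 0 0 -0.005 0 10" --pt "0 0 0 0 -0.005 0 10" --pt "0 0 0 0 -0.005 0 10" --pt "0 0 0 0 -0.005 0 10" --pt "0 0 0 0 -0.005 0 10" --pt "0 0 0 0 -0.005 -0.03 10" --pt "0 0 0 0 -0.005 -0.1 10" --pt "0 0 0 0 -0.005 -0.2 10" --pt "0 0 0 0 -0.005 -0.3 10" --pt "0 0 0 0 -0.005 -0.4 10"

```text
t: 21.98
ee_pos: [576.4, -74.2, 231.8]
orientation: [-2.39, -2.037, -0.004]
ft_force: [0.4, 0.6, -3.0]
width: 19.9
grasp_force: 30.0
```

Run:
```python
from h import *
print(ctrl.get_obs()['qpos'].round(2)); goto(483,117,390,-167.4)
```

```text
[-0.15  0.35  1.72  0.    1.07  0.01]
{'t': 21.975, 'ee_pos': [576.428, -74.163, 231.84], 'orientation': [-2.39, -2.037, -0.004], 'ft_force': [0.411, 0.57, -3.028], 'width': 19.893, 'grasp_force': 29.999}
turn [ 1.9000e-03 -6.0000e-04 -1.2999e+00] shift [ 0.8717 -0.612  -0.7892] R [[0.158, 0.987, 0.001], [0.987, -0.158, 0.002], [0.002, 0.001, -1.0]]
```

servo_tool --pt "0 0 0 0 0 -0.14 10" --pt "0 0 0 0 0 -0.3 10" --pt "0 0 -0.05 0 0 -0.47 10" --pt "0 0 -0.13 0 0 -0.62 10" --pt "0 0 -0.23 0.03 -0.02 -0.74 10" --pt "0 0 -0.33 0.1 -0.07 -0.79 10" --pt "0 0 -0.43 0.2 -0.14 -0.79 10" --pt "0 0 -0.53 0.31 -0.22 -0.79 10" --pt "0 0 -0.63 0.42 -0.3 -0.79 10" --pt "0 0 -0.73 0.53 -0.38 -0.79 10"

```text
t: 23.22
ee_pos: [517.3, 42.9, 389.4]
orientation: [0.973, 2.987, 0.004]
ft_force: [0.4, -0.1, -2.8]
width: 19.7
grasp_force: 30.0
```

Run:
```python
from h import *
goto(482.5,116.7,390,-167.4)
```

```text
{'t': 23.225, 'ee_pos': [517.283, 42.895, 389.356], 'orientation': [0.973, 2.987, 0.004], 'ft_force': [0.359, -0.082, -2.822], 'width': 19.739, 'grasp_force': 29.998}
turn [ 1.700e-03  4.000e-04 -5.666e-01] shift [ 0.3579  0.1957 -0.0025] R [[-0.808, 0.589, 0.001], [0.589, 0.808, 0.002], [0.0, 0.003, -1.0]]
```

servo_tool --pt "0 0 -0.1 0.1 0.06 0 10" --pt "0 0 -0.2 0.2 0.11 0 10" --pt "0 0 -0.3 0.29 0.16 0 10" --pt "0 0 -0.4 0.34 0.185 0 10" --pt "0 0 -0.49 0.358 0.195 0 10" --pt "0 0 -0.55 0.358 0.196 0 10" --pt "0 0 -0.567 0.358 0.196 0 10" --pt "0 0 -0.567 0.358 0.196 0 10" --pt "0 0 -0.567 0.358 0.196 0 10"

```text
t: 24.35
ee_pos: [483.6, 116.1, 389.0]
orientation: [-0.336, 3.122, 0.003]
ft_force: [-0.3, 0.8, -3.1]
width: 19.8
grasp_force: 30.0
```

Run:
```python
from h import *
goto(482.9,116.8,250,-167.4)
hookview('w9.png')
```

```text
{'t': 24.35, 'ee_pos': [483.649, 116.085, 389.039], 'orientation': [-0.336, 3.122, 0.003], 'ft_force': [-0.295, 0.785, -3.141], 'width': 19.777, 'grasp_force': 29.999}
turn [ 0.0014  0.001  -0.0037] shift [0.0039 0.0029 0.6952] R [[-0.977, -0.213, 0.001], [-0.213, 0.977, 0.002], [-0.001, 0.002, -1.0]]
TCP in hook X -214.4 Y -0.85 Z 389.0
tab top Y -0.86 ext 24.0 X -225.5 -203.6 Z 422.7 1765
-84 armY -1.33 w 9.6 z 216.2; -72 armY 0.07 w 16.5 z 219.6; collar X [-65.6 -65.5 -64.9 -63.9 -63.6] 26
eye Y -0.85 30.0 X -231.0 -201.8 Z 238.4 409.0
```

servo_tool --pt "0 0 -0.003 0 0.002 0.1 10" --pt "0 0 -0.003 0 0.002 0.25 10" --pt "0 0 -0.003 0 0.002 0.42 10" --pt "0 0 -0.003 0 0.002 0.58 10" --pt "0 0 -0.003 0 0.002 0.69 10" --pt "0 0 -0.003 0 0.002 0.74 10" --pt "0 0 -0.003 0 0.002 0.747 10" --pt "0 0 -0.003 0 0.002 0.747 10"

```text
t: 25.4
ee_pos: [484.4, 117.0, 240.4]
orientation: [-0.344, 3.12, 0.004]
ft_force: [-0.0, -0.0, -1.9]
width: 20.1
grasp_force: 30.0
```

```bash
cat >> h.py <<'E'
def hk():
    o=ctrl.get_obs(); e=o['ee_pos']; d=(e[:2]-A0); R=Rn.from_rotvec(o['orientation']).as_matrix()
    print('t %.2f TCP hook X %.2f Y %.2f Z %.2f yaw %.2f'%(o['t'],d@EX-FACE,d@EY,e[2],np.degrees(np.arctan2(R[1,0],R[0,0]))),'F hook',(o['ft_force'][:2]@EX).round(2),(o['ft_force'][:2]@EY).round(2),o['ft_force'][2].round(2),'tilt',R[:,2].round(4),'w',o['width'])
E
python3 - <<'E'
from h import *
hk(); hookview('w10.png')
E
```

```text
t 25.40 TCP hook X -213.54 Y -0.09 Z 240.37 yaw -167.40 F hook -0.05 -0.02 -1.93 tilt [ 0.0023  0.0026 -1.    ] w 20.05629064953994
TCP in hook X -213.5 Y -0.09 Z 240.4
tab top Y -0.1 ext 23.9 X -224.7 -203.1 Z 274.0 1774
-180 armY -0.79 w 9.8 z 225.0; -168 armY -0.87 w 9.2 z 216.3; -144 armY -1.24 w 6.7 z 216.5; -132 armY -1.01 w 9.7 z 216.3; -120 armY -1.04 w 9.9 z 216.4; -108 armY -1.07 w 10.0 z 216.3; 
tip Xmin -176.6 Y -0.83
eye Y -0.08 30.0 X -230.0 -200.8 Z 185.7 260.4
```

servo_tool --pt "0 0 0 -0.03 -0.003 0.004 10" --pt "0 0 0 -0.07 -0.003 0.004 10" --pt "0 0 0 -0.11 -0.003 0.004 10" --pt "0 0 0 -0.15 -0.003 0.004 10" --pt "0 0 0 -0.2 -0.003 0.004 10" --pt "0 0 0 -0.25 -0.003 0.004 10" --pt "0 0 0 -0.3 -0.003 0.004 10" --pt "0 0 0 -0.34 -0.003 0.004 10" --pt "0 0 0 -0.36 -0.003 0.004 10" --pt "0 0 0 -0.367 -0.003 0.004 10"

```text
t: 26.7
ee_pos: [555.6, 132.4, 238.8]
orientation: [-0.345, 3.122, 0.003]
ft_force: [-0.2, -0.0, -2.6]
width: 19.9
grasp_force: 30.0
```

Run:
```python
from h import *
hk()
```

```text
t 26.70 TCP hook X -140.66 Y -0.75 Z 238.77 yaw -167.39 F hook -0.22 0.03 -2.59 tilt [ 7.0e-04  2.2e-03 -1.0e+00] w 19.87755924715826
```

servo_tool --pt "0 0 0 0 0 0.02 10" --pt "0 0 0 0 0 0.04 10" --pt "0 0 0 0 0 0.052 10" --pt "0 0 0 0 0 0.058 10" --pt "0 0 0 0 0 0.061 10" --pt "0 0 0 0 0 0.061 10"

```text
t: 27.45
ee_pos: [555.6, 132.4, 226.7]
orientation: [-0.345, 3.121, 0.003]
ft_force: [0.5, 0.5, -3.3]
width: 20.4
grasp_force: 30.0
```

servo_tool --pt "0 0 0 0 0 0.003 10" --pt "0 0 0 0 0 0.004 10" --pt "0 0 0 0 0 0.004 10"

```text
t: 27.82
ee_pos: [555.7, 132.4, 226.0]
orientation: [-0.345, 3.121, 0.003]
ft_force: [-0.1, 0.3, -1.4]
width: 19.9
grasp_force: 30.0
```

servo_tool --pt "0 0 0 -0.03 0 0.001 10" --pt "0 0 0 -0.07 0 0.001 10" --pt "0 0 0 -0.11 0 0.001 10" --pt "0 0 0 -0.15 0 0.001 10" --pt "0 0 0 -0.19 0 0.001 10" --pt "0 0 0 -0.225 -0.001 0.001 10" --pt "0 0 0 -0.255 -0.001 0.001 10" --pt "0 0 0 -0.275 -0.001 0.001 10" --pt "0 0 0 -0.285 -0.001 0.001 10" --pt "0 0 0 -0.285 -0.001 0.001 10"

```text
t: 29.08
ee_pos: [611.7, 144.8, 225.9]
orientation: [-0.345, 3.121, 0.003]
ft_force: [-3.5, -1.0, 5.1]
width: 19.4
grasp_force: 30.0
```

Run:
```python
from h import *
hk()
```

```text
t 29.07 TCP hook X -83.19 Y -0.95 Z 225.94 yaw -167.39 F hook -3.67 -0.17 5.07 tilt [ 0.0012  0.0023 -1.    ] w 19.439431886027467
```

servo_tool --pt "0 0 0 0 0 -0.001 10" --pt "0 0 0 -0.005 0 -0.001 10" --pt "0 0 0 -0.01 0 -0.001 10" --pt "0 0 0 -0.015 0 -0.001 10"

```text
t: 29.58
ee_pos: [613.9, 145.3, 226.0]
orientation: [-0.345, 3.122, 0.003]
ft_force: [-5.2, -0.0, 4.6]
width: 19.7
grasp_force: 30.0
```

Run:
```python
from h import *
hk()
```

```text
t 29.57 TCP hook X -80.98 Y -0.94 Z 225.96 yaw -167.39 F hook -5.11 1.15 4.61 tilt [ 2.0e-04  2.1e-03 -1.0e+00] w 19.74821731901799
```

servo_tool --pt "0 0 0 -0.003 0 -0.001 10" --pt "0 0 0 -0.006 0 -0.002 10" --pt "0 0 0 -0.006 0 -0.002 10"

```text
t: 29.95
ee_pos: [615.7, 145.7, 226.1]
orientation: [-0.345, 3.121, 0.004]
ft_force: [-0.6, 0.2, -1.5]
width: 19.6
grasp_force: 30.0
```

servo_tool --pt "0 0 0 -0.004 0 0 10" --pt "0 0 0 -0.008 0 0 10" --pt "0 0 0 -0.008 0 0 10"

```text
t: 30.32
ee_pos: [616.6, 145.9, 226.1]
orientation: [-0.345, 3.122, 0.003]
ft_force: [-2.2, -1.3, -1.7]
width: 19.9
grasp_force: 30.0
```

Run:
```python
from h import *
hk()
```

```text
t 30.32 TCP hook X -78.23 Y -0.96 Z 226.07 yaw -167.39 F hook -2.46 -0.76 -1.72 tilt [ 1.0e-04  2.1e-03 -1.0e+00] w 19.863680787751615
```

servo_tool --pt "0 0 0 -0.004 0 0 10" --pt "0 0 0 -0.006 0 0 10" --pt "0 0 0 -0.006 0 0 10"

```text
t: 30.7
ee_pos: [617.3, 146.0, 226.1]
orientation: [0.345, -3.122, -0.003]
ft_force: [-5.3, -1.8, -1.9]
width: 19.9
grasp_force: 30.0
```

servo_tool --pt "0 0 0 -0.003 0 0 10" --pt "0 0 0 -0.005 0 0 10" --pt "0 0 0 -0.005 0 0 10" --pt "0 0 0 -0.005 0 0 10"

```text
t: 31.2
ee_pos: [617.7, 146.1, 226.0]
orientation: [0.345, -3.121, -0.003]
ft_force: [-6.9, -0.8, 0.5]
width: 20.1
grasp_force: 30.0
```

Run:
```python
from h import *
hk()
```

```text
t 31.20 TCP hook X -77.07 Y -0.93 Z 226.04 yaw -167.39 F hook -6.94 0.69 0.55 tilt [-0.0021  0.0017 -1.    ] w 20.07987174365257
```

The large pan bears on the collar at about 7 N and is resting on the arm. Releasing it and heading for the middle pan.

servo_tool --pt "0 0 0 0 0 0 50" --pt "0 0 0 0 0 0 50" --pt "0 0 0 0 0 -0.06 50" --pt "0 0 0 0 0 -0.3 50" --pt "0 0 0.03 0.02 -0.05 -0.45 50" --pt "0 0 0.08 0.1 -0.3 -0.45 50" --pt "0 0 0.13 0.25 -0.55 -0.45 50" --pt "0 0 0.18 0.4 -0.8 -0.45 50" --pt "0 0 0.22 0.55 -1 -0.45 50" --pt "0 0 0.251 0.6 -1 -0.45 50"

```text
t: 32.45
ee_pos: [545.0, -78.0, 317.1]
orientation: [0.254, 3.129, 0.003]
ft_force: [-0.2, 0.1, -0.5]
width: 49.7
grasp_force: 0.0
```

Run:
```python
from h import *
goto(530.4,-218.5,225,171)
```

```text
{'t': 32.45, 'ee_pos': [544.984, -78.006, 317.087], 'orientation': [0.254, 3.129, 0.003], 'ft_force': [-0.156, 0.142, -0.539], 'width': 49.71, 'grasp_force': 0.0}
turn [ 0.0013  0.0018 -0.0031] shift [-0.04   -0.7059  0.4592] R [[-0.987, 0.161, 0.003], [0.161, 0.987, 0.001], [-0.003, 0.002, -1.0]]
```

servo_tool --pt "0 0 -0.003 -0.01 -0.2 0.1 50" --pt "0 0 -0.003 -0.03 -0.45 0.25 50" --pt "0 0 -0.003 -0.04 -0.64 0.38 50" --pt "0 0 -0.003 -0.04 -0.706 0.45 50" --pt "0 0 -0.003 -0.04 -0.706 0.46 50" --pt "0 0 -0.003 -0.04 -0.706 0.46 50"

```text
t: 33.2
ee_pos: [532.2, -214.9, 224.4]
orientation: [0.237, 3.131, 0.004]
ft_force: [-0.5, 0.5, -0.1]
width: 50.3
grasp_force: 0.0
```

```bash
python3 tab.py 530.4 -218.5 180
python3 - <<'E'
from h import *
goto(530.4,-218.5,147,171)
E
```

```text
657 [ 529.6 -219.   180.5] ((530.1011962890625, -219.10296630859375), (19.76735496520996, 9.895052909851074), 81.19439697265625)
{'t': 33.25, 'ee_pos': [532.316, -214.818, 224.541], 'orientation': [0.236, 3.13, 0.003], 'ft_force': [0.816, -0.284, -0.504], 'width': 50.277, 'grasp_force': 0.0}
turn [0.0015 0.0015 0.0042] shift [ 0.0076 -0.0205  0.3876] R [[-0.989, 0.15, 0.003], [0.15, 0.989, 0.002], [-0.002, 0.002, -1.0]]
```

servo_tool --pt "0 0 0.003 0.008 -0.023 0.06 45" --pt "0 0 0.003 0.008 -0.023 0.2 45" --pt "0 0 0.003 0.008 -0.023 0.33 45" --pt "0 0 0.003 0.008 -0.023 0.38 45" --pt "0 0 0.003 0.008 -0.023 0.387 45" --pt "0 0 0.003 0.008 -0.023 0.387 45"

```text
t: 34.0
ee_pos: [529.8, -220.0, 146.8]
orientation: [0.245, 3.13, 0.003]
ft_force: [0.1, 0.2, 0.3]
width: 44.8
grasp_force: 0.0
```

Run:
```python
from h import *
goto(530.3,-219,147,171)
```

```text
{'t': 34.0, 'ee_pos': [529.837, -219.978, 146.771], 'orientation': [0.245, 3.13, 0.003], 'ft_force': [0.128, 0.206, 0.304], 'width': 44.817, 'grasp_force': 0.0}
turn [0.0014 0.0012 0.0005] shift [-0.0015  0.0052 -0.0011] R [[-0.988, 0.156, 0.002], [0.156, 0.988, 0.002], [-0.002, 0.002, -1.0]]
```

servo_tool --pt "0 0 0 -0.001 0.005 0 10" --pt "0 0 0 -0.001 0.005 0 10" --pt "0 0 0 -0.001 0.005 0 10" --pt "0 0 0 -0.001 0.005 0 10" --pt "0 0 0 -0.001 0.005 -0.05 10" --pt "0 0 0 -0.001 0.005 -0.2 10" --pt "0 0 0 -0.001 0.005 -0.38 10" --pt "0 0 0 -0.001 0.005 -0.58 10" --pt "0 0 0 0.01 0.02 -0.78 10" --pt "0 0 0 0.03 0.06 -0.9 10"

```text
t: 35.25
ee_pos: [525.3, -207.8, 328.6]
orientation: [0.246, 3.129, 0.002]
ft_force: [0.2, -0.4, -2.3]
width: 19.7
grasp_force: 30.0
```

Run:
```python
from h import *
goto(482.5,116.5,340,-167.6)
```

```text
{'t': 35.25, 'ee_pos': [525.299, -207.757, 328.607], 'orientation': [0.246, 3.129, 0.002], 'ft_force': [0.152, -0.419, -2.339], 'width': 19.742, 'grasp_force': 29.995}
turn [ 0.0008  0.0022 -0.2489] shift [ 0.4647  1.568  -0.0557] R [[-0.988, 0.156, 0.003], [0.156, 0.988, 0.001], [-0.003, 0.002, -1.0]]
```

servo_tool --pt "0 0 -0.01 0.06 0.09 0 10" --pt "0 0 -0.04 0.13 0.24 0 10" --pt "0 0 -0.08 0.21 0.42 0 10" --pt "0 0 -0.13 0.29 0.61 0 10" --pt "0 0 -0.18 0.37 0.8 0 10" --pt "0 0 -0.23 0.44 0.97 0 10" --pt "0 0 -0.249 0.465 1 0 10"

```text
t: 36.12
ee_pos: [462.2, 6.6, 325.1]
orientation: [0.347, -3.121, -0.004]
ft_force: [0.2, -0.7, -1.2]
width: 19.8
grasp_force: 30.0
```

Run:
```python
from h import *
goto(482.5,116.5,260,-167.6)
```

```text
{'t': 36.125, 'ee_pos': [462.221, 6.633, 325.062], 'orientation': [0.347, -3.121, -0.004], 'ft_force': [0.235, -0.733, -1.232], 'width': 19.826, 'grasp_force': 29.996}
turn [ 0.002  -0.0008  0.0034] shift [-0.22    0.5127  0.3266] R [[-0.976, -0.22, -0.002], [-0.22, 0.976, 0.003], [0.001, 0.003, -1.0]]
```

servo_tool --pt "0 0 0.003 -0.03 0.1 0.05 10" --pt "0 0 0.003 -0.08 0.25 0.13 10" --pt "0 0 0.003 -0.14 0.4 0.23 10" --pt "0 0 0.003 -0.2 0.49 0.33 10" --pt "0 0 0.003 -0.22 0.513 0.4 10" --pt "0 0 0.003 -0.22 0.513 0.425 10" --pt "0 0 0.003 -0.22 0.513 0.425 10"

```text
t: 37.0
ee_pos: [485.0, 113.6, 241.6]
orientation: [-0.332, 3.124, 0.003]
ft_force: [0.7, -0.4, -2.1]
width: 19.6
grasp_force: 30.0
```

Run:
```python
from h import *
hk(); hookview('w11.png')
```

```text
t 37.00 TCP hook X -213.72 Y -3.56 Z 241.57 yaw -167.87 F hook 0.55 -0.54 -2.15 tilt [ 2.0e-04  1.9e-03 -1.0e+00] w 19.64055740629316
TCP in hook X -213.7 Y -3.56 Z 241.6
tab top Y -3.55 ext 24.0 X -225.0 -203.1 Z 275.9 1818
-180 armY -0.76 w 9.3 z 224.9; -168 armY -0.96 w 9.3 z 216.1; -132 armY -0.93 w 9.2 z 216.3; -120 armY -1.00 w 9.3 z 216.3; -108 armY -1.09 w 9.5 z 216.2; 
tip Xmin -176.6 Y -0.94
eye Y -3.59 29.9 X -231.3 -198.8 Z 178.0 261.6
```

servo_tool --pt "0 0 -0.005 0 0.015 0.011 10" --pt "0 0 -0.005 0 0.015 0.011 10"

```text
t: 37.3
ee_pos: [484.7, 117.3, 239.9]
orientation: [-0.345, 3.121, 0.004]
ft_force: [0.2, 0.8, -2.0]
width: 20.3
grasp_force: 30.0
```

Run:
```python
from h import *
hk()
```

```text
t 37.30 TCP hook X -213.13 Y 0.11 Z 239.90 yaw -167.39 F hook 0.34 0.73 -2.04 tilt [ 0.0016  0.0024 -1.    ] w 20.271685882654857
```

servo_tool --pt "0 0 0 -0.05 -0.003 0.003 10" --pt "0 0 0 -0.11 -0.003 0.003 10" --pt "0 0 0 -0.18 -0.003 0.003 10" --pt "0 0 0 -0.25 -0.003 0.003 10" --pt "0 0 0 -0.32 -0.003 0.003 10" --pt "0 0 0 -0.355 -0.003 0.003 10" --pt "0 0 0 -0.365 -0.003 0.003 10" --pt "0 0 0 -0.365 -0.003 0.025 10" --pt "0 0 0 -0.365 -0.003 0.05 10" --pt "0 0 0 -0.365 -0.003 0.06 10"

```text
t: 38.55
ee_pos: [555.5, 132.7, 227.1]
orientation: [-0.345, 3.122, 0.003]
ft_force: [0.2, 0.3, -1.4]
width: 19.7
grasp_force: 30.0
```

Run:
```python
from h import *
hk(); hookview('w12.png')
```

```text
t 38.55 TCP hook X -140.72 Y -0.44 Z 227.14 yaw -167.39 F hook 0.29 0.27 -1.36 tilt [ 1.0e-04  2.1e-03 -1.0e+00] w 19.71990156309823
TCP in hook X -140.7 Y -0.44 Z 227.1
tab top Y -0.41 ext 23.9 X -152.2 -130.3 Z 261.4 1824
-180 armY -0.71 w 9.6 z 224.9; -168 armY -0.75 w 9.3 z 216.4; -156 armY -0.04 w 17.9 z 224.8; -108 armY -1.15 w 9.5 z 216.4; -84 armY -0.01 w 16.4 z 227.9; 
tip Xmin -178.6 Y -0.27
eye Y -0.44 30.0 X -160.7 -126.3 Z 164.1 247.1
```

servo_tool --pt "0 0 0 0 -0.002 0.003 10" --pt "0 0 0 0 -0.002 0.005 10" --pt "0 0 0 -0.03 -0.002 0.006 10" --pt "0 0 0 -0.07 -0.002 0.006 10" --pt "0 0 0 -0.11 -0.002 0.006 10" --pt "0 0 0 -0.145 -0.003 0.006 10" --pt "0 0 0 -0.165 -0.003 0.006 10" --pt "0 0 0 -0.17 -0.003 0.006 10"

```text
t: 39.6
ee_pos: [589.6, 139.6, 226.4]
orientation: [-0.345, 3.122, 0.003]
ft_force: [-0.2, 0.0, -2.8]
width: 19.6
grasp_force: 30.0
```

Run:
```python
from h import *
hk()
```

```text
t 39.60 TCP hook X -105.94 Y -1.10 Z 226.38 yaw -167.39 F hook -0.22 0.06 -2.78 tilt [ 8.0e-04  2.3e-03 -1.0e+00] w 19.638905073076394
```

servo_tool --pt "0 0 0 -0.005 0 0.002 10" --pt "0 0 0 -0.01 0 0.003 10" --pt "0 0 0 -0.015 0 0.003 10" --pt "0 0 0 -0.015 0 0.003 10"

```text
t: 40.1
ee_pos: [592.3, 140.3, 226.0]
orientation: [-0.345, 3.121, 0.003]
ft_force: [0.9, 0.5, -1.6]
width: 19.8
grasp_force: 30.0
```

servo_tool --pt "0 0 0 -0.005 0 0 10" --pt "0 0 0 -0.01 0 0 10" --pt "0 0 0 -0.01 0 0 10"

```text
t: 40.48
ee_pos: [594.0, 140.7, 225.8]
orientation: [-0.345, 3.122, 0.003]
ft_force: [-0.6, -1.1, -1.7]
width: 19.8
grasp_force: 30.0
```

Run:
```python
from h import *
hk()
```

```text
t 40.48 TCP hook X -101.38 Y -1.08 Z 225.85 yaw -167.39 F hook -0.8 -1.0 -1.74 tilt [ 3.0e-04  2.1e-03 -1.0e+00] w 19.77133442945176
```

servo_tool --pt "0 0 0 -0.004 0 0 10" --pt "0 0 0 -0.008 0 0 10" --pt "0 0 0 -0.008 0 0 10"

```text
t: 40.85
ee_pos: [594.4, 140.7, 225.8]
orientation: [0.345, -3.121, -0.003]
ft_force: [-7.2, -1.0, 0.7]
width: 19.7
grasp_force: 30.0
```

servo_tool --pt "0 0 0 -0.004 0 0 10" --pt "0 0 0 -0.006 0 0 10" --pt "0 0 0 -0.006 0 0 10"

```text
t: 41.22
ee_pos: [594.7, 140.8, 225.7]
orientation: [0.345, -3.119, -0.003]
ft_force: [-9.9, -1.8, 4.1]
width: 19.9
grasp_force: 30.0
```

The middle pan is home at about 10 N. Releasing it and going for the small one.

servo_tool --pt "0 0 0 0 0 0 50" --pt "0 0 0 0 0 0 50" --pt "0 0 0 0 0 -0.06 50" --pt "0 0 0 0 0 -0.3 50" --pt "0 0 0.03 0.05 -0.05 -0.42 50" --pt "0 0 0.08 0.2 -0.3 -0.42 50" --pt "0 0 0.14 0.36 -0.55 -0.42 50" --pt "0 0 0.2 0.52 -0.8 -0.42 50" --pt "0 0 0.25 0.68 -1 -0.42 50" --pt "0 0 0.296 0.75 -1 -0.42 50"

```text
t: 42.48
ee_pos: [493.6, -89.4, 310.5]
orientation: [0.36, 3.118, 0.003]
ft_force: [-0.2, 0.2, -0.8]
width: 50.1
grasp_force: 0.0
```

Run:
```python
from h import *
goto(462.3,-198,215,167.2)
```

```text
{'t': 42.475, 'ee_pos': [493.603, -89.414, 310.454], 'orientation': [0.36, 3.118, 0.003], 'ft_force': [-0.224, 0.159, -0.837], 'width': 50.052, 'grasp_force': 0.0}
turn [ 0.0014  0.0015 -0.0043] shift [ 0.0298 -0.5653  0.476 ] R [[-0.974, 0.228, 0.003], [0.228, 0.974, 0.001], [-0.002, 0.002, -1.0]]
```

servo_tool --pt "0 0 -0.003 0.01 -0.2 0.1 50" --pt "0 0 -0.003 0.02 -0.42 0.25 50" --pt "0 0 -0.003 0.03 -0.54 0.38 50" --pt "0 0 -0.003 0.03 -0.565 0.45 50" --pt "0 0 -0.003 0.03 -0.565 0.475 50" --pt "0 0 -0.003 0.03 -0.565 0.475 50"

```text
t: 43.22
ee_pos: [464.0, -194.8, 214.5]
orientation: [0.342, 3.121, 0.004]
ft_force: [-0.1, -0.3, 0.2]
width: 50.5
grasp_force: 0.0
```

```bash
python3 tab.py 462.3 -198 170
python3 - <<'E'
from h import *
goto(462.3,-198,137,167.2)
E
```

```text
658 [ 461.6 -198.5  170.5] ((462.0855407714844, -198.57675170898438), (19.34776496887207, 10.428811073303223), 79.31903076171875)
{'t': 43.275, 'ee_pos': [464.155, -194.821, 214.791], 'orientation': [0.342, 3.121, 0.003], 'ft_force': [0.166, 0.253, -0.056], 'width': 50.203, 'grasp_force': 0.0}
turn [0.0016 0.0011 0.0034] shift [ 0.0063 -0.0184  0.3889] R [[-0.976, 0.217, 0.002], [0.217, 0.976, 0.002], [-0.002, 0.002, -1.0]]
```

servo_tool --pt "0 0 0.001 0.006 -0.017 0.06 45" --pt "0 0 0.001 0.006 -0.017 0.2 45" --pt "0 0 0.001 0.006 -0.017 0.33 45" --pt "0 0 0.001 0.006 -0.017 0.38 45" --pt "0 0 0.001 0.006 -0.017 0.388 45" --pt "0 0 0.001 0.006 -0.017 0.388 45"

```text
t: 44.02
ee_pos: [462.0, -198.5, 137.0]
orientation: [0.346, 3.121, 0.003]
ft_force: [-0.4, -0.4, -0.4]
width: 45.2
grasp_force: 0.0
```

Run:
```python
from h import *
goto(462.2,-198.3,137,168)
```

```text
{'t': 44.025, 'ee_pos': [462.014, -198.488, 137.039], 'orientation': [0.346, 3.121, 0.003], 'ft_force': [-0.382, -0.438, -0.373], 'width': 45.201, 'grasp_force': 0.0}
turn [ 0.0015  0.0011 -0.0076] shift [-0.0007  0.0011  0.0002] R [[-0.976, 0.219, 0.002], [0.219, 0.976, 0.002], [-0.002, 0.002, -1.0]]
```

servo_tool --pt "0 0 0 0 0 0 10" --pt "0 0 0 0 0 0 10" --pt "0 0 0 0 0 0 10" --pt "0 0 0 0 0 0 10" --pt "0 0 0 0 0 -0.05 10" --pt "0 0 0 0 0 -0.2 10" --pt "0 0 0 0 0 -0.36 10" --pt "0 0 0 0 0.02 -0.5 10" --pt "0 0 0 0 0.1 -0.57 10" --pt "0 0 -0.02 0 0.2 -0.58 10"

```text
t: 45.28
ee_pos: [470.5, -158.8, 253.5]
orientation: [0.299, 3.125, 0.003]
ft_force: [0.0, 0.0, -2.3]
width: 19.8
grasp_force: 30.0
```

Run:
```python
from h import *
goto(482.5,116.5,245,-167.4)
```

```text
{'t': 45.275, 'ee_pos': [470.498, -158.765, 253.489], 'orientation': [0.299, 3.125, 0.003], 'ft_force': [0.042, 0.045, -2.281], 'width': 19.795, 'grasp_force': 29.995}
turn [ 0.0013  0.0016 -0.274 ] shift [0.2025 1.3626 0.0453] R [[-0.982, 0.19, 0.002], [0.19, 0.982, 0.002], [-0.002, 0.002, -1.0]]
```

servo_tool --pt "0 0 -0.03 0.04 0.18 0 10" --pt "0 0 -0.07 0.09 0.36 0 10" --pt "0 0 -0.12 0.14 0.55 0 10" --pt "0 0 -0.18 0.19 0.74 0 10" --pt "0 0 -0.23 0.22 0.9 0 10" --pt "0 0 -0.265 0.23 0.99 0 10" --pt "0 0 -0.274 0.23 1 0 10"

```text
t: 46.15
ee_pos: [462.3, 47.0, 252.6]
orientation: [-0.349, 3.122, 0.004]
ft_force: [0.3, 0.5, -1.5]
width: 19.7
grasp_force: 30.0
```

Run:
```python
from h import *
goto(484,116.5,239,-167.4)
```

```text
{'t': 46.15, 'ee_pos': [462.329, 47.001, 252.635], 'orientation': [-0.349, 3.122, 0.004], 'ft_force': [0.288, 0.525, -1.516], 'width': 19.695, 'grasp_force': 29.995}
turn [0.0015 0.0003 0.0019] shift [-0.1824  0.3148  0.069 ] R [[-0.975, -0.221, -0.0], [-0.221, 0.975, 0.002], [-0.001, 0.002, -1.0]]
```

servo_tool --pt "0 0 0 -0.03 0.07 0.02 10" --pt "0 0 0 -0.08 0.17 0.04 10" --pt "0 0 0 -0.13 0.26 0.06 10" --pt "0 0 0 -0.17 0.305 0.068 10" --pt "0 0 0 -0.182 0.314 0.068 10" --pt "0 0 0 -0.182 0.314 0.068 10" --pt "0 0 0 -0.182 0.314 0.068 10"

```text
t: 47.02
ee_pos: [484.6, 114.3, 239.6]
orientation: [-0.344, 3.122, 0.003]
ft_force: [0.6, -0.5, -1.6]
width: 19.9
grasp_force: 30.0
```

Run:
```python
from h import *
hk()
```

```text
t 47.02 TCP hook X -213.87 Y -2.78 Z 239.62 yaw -167.43 F hook 0.45 -0.65 -1.65 tilt [ 9.0e-04  2.2e-03 -1.0e+00] w 19.881341730446966
```

servo_tool --pt "0 0 0 0 0.01 0.002 10" --pt "0 0 0 0 0.01 0.002 10" --pt "0 0 0 0 0.01 0.002 10"

```text
t: 47.4
ee_pos: [484.3, 116.7, 239.2]
orientation: [-0.345, 3.121, 0.003]
ft_force: [0.4, -0.6, -1.6]
width: 20.0
grasp_force: 30.0
```

Run:
```python
from h import *
hk(); hookview('w13.png')
```

```text
t 47.40 TCP hook X -213.69 Y -0.37 Z 239.20 yaw -167.39 F hook 0.29 -0.64 -1.55 tilt [ 0.0011  0.0023 -1.    ] w 19.964725818838087
TCP in hook X -213.7 Y -0.37 Z 239.2
tab top Y -0.37 ext 23.9 X -225.1 -202.5 Z 273.2 1817
-180 armY -0.87 w 9.2 z 225.1; -168 armY -0.90 w 9.8 z 216.1; -144 armY -0.98 w 8.9 z 216.5; -132 armY -1.02 w 9.1 z 216.3; -120 armY -0.00 w 18.0 z 220.3; -108 armY 0.04 w 17.9 z 220.4; 
tip Xmin -177.6 Y -0.87
eye Y -0.37 30.0 X -231.0 -201.8 Z 166.2 259.2
```

servo_tool --pt "0 0 0 -0.05 -0.001 0 10" --pt "0 0 0 -0.11 -0.001 0 10" --pt "0 0 0 -0.18 -0.001 0 10" --pt "0 0 0 -0.25 -0.001 0 10" --pt "0 0 0 -0.31 -0.001 0 10" --pt "0 0 0 -0.345 -0.001 0 10" --pt "0 0 0 -0.355 -0.001 0 10" --pt "0 0 0 -0.355 -0.001 0.022 10" --pt "0 0 0 -0.355 -0.001 0.05 10" --pt "0 0 0 -0.355 -0.001 0.06 10"

```text
t: 48.7
ee_pos: [553.1, 132.0, 226.7]
orientation: [-0.345, 3.122, 0.003]
ft_force: [0.6, -0.4, -1.5]
width: 20.1
grasp_force: 30.0
```

servo_tool --pt "0 0 0 0 -0.001 0.002 10" --pt "0 0 0 0 -0.001 0.004 10" --pt "0 0 0 0 -0.001 0.004 10"

```text
t: 49.08
ee_pos: [553.8, 131.9, 226.6]
orientation: [-0.345, 3.121, 0.003]
ft_force: [0.0, -0.1, -2.3]
width: 19.4
grasp_force: 30.0
```

Run:
```python
from h import *
hk()
```

```text
t 49.08 TCP hook X -142.54 Y -0.79 Z 226.61 yaw -167.39 F hook -0.0 -0.07 -2.26 tilt [ 0.0013  0.0024 -1.    ] w 19.37237437995735
```

Plenty of time left: lowering the last 0.6 mm, then sliding in.

servo_tool --pt "0 0 0 -0.01 0 0.002 10" --pt "0 0 0 -0.025 0 0.003 10" --pt "0 0 0 -0.04 0 0.003 10" --pt "0 0 0 -0.055 0 0.003 10" --pt "0 0 0 -0.06 0 0.003 10" --pt "0 0 0 -0.06 0 0.003 10"

```text
t: 49.82
ee_pos: [565.5, 134.6, 225.8]
orientation: [-0.345, 3.121, 0.003]
ft_force: [-0.2, -0.5, -1.5]
width: 20.0
grasp_force: 30.0
```

Run:
```python
from h import *
hk()
```

```text
t 49.83 TCP hook X -130.56 Y -0.78 Z 225.84 yaw -167.39 F hook -0.35 -0.4 -1.53 tilt [ 9.0e-04  2.3e-03 -1.0e+00] w 20.037408043518845
```

servo_tool --pt "0 0 0 -0.005 0 0 10" --pt "0 0 0 -0.01 0 0 10" --pt "0 0 0 -0.015 0 0 10" --pt "0 0 0 -0.015 0 0 10"

```text
t: 50.32
ee_pos: [568.4, 135.2, 225.9]
orientation: [-0.345, 3.121, 0.003]
ft_force: [0.3, -0.1, -2.5]
width: 20.0
grasp_force: 30.0
```

servo_tool --pt "0 0 0 -0.004 0 0 10" --pt "0 0 0 -0.008 0 0 10" --pt "0 0 0 -0.008 0 0 10"

```text
t: 50.7
ee_pos: [570.0, 135.5, 225.9]
orientation: [-0.345, 3.121, 0.003]
ft_force: [-0.2, 0.1, -2.0]
width: 19.5
grasp_force: 30.0
```

servo_tool --pt "0 0 0 -0.004 0 0.001 10" --pt "0 0 0 -0.008 0 0.001 10" --pt "0 0 0 -0.008 0 0.001 10"

```text
t: 51.08
ee_pos: [570.7, 135.7, 225.7]
orientation: [0.345, -3.122, -0.003]
ft_force: [-4.8, -0.0, 2.6]
width: 19.5
grasp_force: 30.0
```

servo_tool --pt "0 0 0 -0.004 0 0 10" --pt "0 0 0 -0.006 0 0 10" --pt "0 0 0 -0.006 0 0 10"

```text
t: 51.45
ee_pos: [570.9, 135.7, 225.7]
orientation: [0.345, -3.12, -0.003]
ft_force: [-9.6, -2.4, 6.1]
width: 19.9
grasp_force: 30.0
```

Run:
```python
from h import *
hk()
```

```text
t 51.45 TCP hook X -125.03 Y -0.80 Z 225.65 yaw -167.39 F hook -9.87 -0.2 6.06 tilt [-0.0028  0.0014 -1.    ] w 19.862508799408694
```

servo_tool --pt "0 0 0 0 0 -0.001 10" --pt "0 0 0 -0.002 0 -0.002 10" --pt "0 0 0 -0.002 0 -0.002 10" --pt "0 0 0 -0.002 0 -0.002 10"

```text
t: 51.95
ee_pos: [570.9, 135.8, 225.7]
orientation: [0.345, -3.119, -0.003]
ft_force: [-8.9, -2.7, 4.1]
width: 19.3
grasp_force: 30.0
```

The small pan is home at about 9 N. Releasing, rising clear and checking the result.

servo_tool --pt "0 0 0 0 0 0 50" --pt "0 0 0 0 0 0 50" --pt "0 0 0 0 0 -0.05 50" --pt "0 0 0 0 0 -0.25 50" --pt "0 0 0 0.05 0 -0.5 50" --pt "0 0 0 0.2 0 -0.75 50" --pt "0 0 0 0.35 0 -0.9 50" --pt "0 0 0 0.35 0 -0.9 50"

```text
t: 52.95
ee_pos: [504.7, 120.6, 409.8]
orientation: [-0.344, 3.114, 0.005]
ft_force: [0.3, -0.3, -0.6]
width: 49.8
grasp_force: 0.0
```

Run:
```python
from h import *
st(); im,d,ci=snap('wrist'); P=pts(d,ci).reshape(-1,3); X=(P[:,:2]-A0)@EX-FACE; Y=(P[:,:2]-A0)@EY
m=(abs(P[:,2]-260)<4)&(X>-200)&(X<-30)&(abs(Y)<20)
q=np.c_[X,Y,P[:,2]][m]
for a in(-126,-102,-78):
    r=q[abs(q[:,0]-a)<11]; print(a,len(r),r.mean(0).round(1) if len(r) else '', np.percentile(r[:,0],[2,98]).round(1) if len(r) else '')
t,_,_=snap('scene'); a=np.hstack([cv2.resize(im,(400,300)),cv2.resize(t[150:390,180:500],(400,300))]); save('fin.png',a)
```

```text
{'t': 52.95, 'ee_pos': [504.744, 120.583, 409.8], 'orientation': [-0.344, 3.114, 0.005], 'ft_force': [0.332, -0.253, -0.602], 'width': 49.809, 'grasp_force': 0.0}
-126 278 [-125.3   -1.2  259.5] [-129.4 -120.1]
-102 254 [-101.5   -1.7  259.4] [-105.6  -96.4]
-78 262 [-77.3  -1.6 259.3] [-81.4 -71.9]
```

View pics/fin.png

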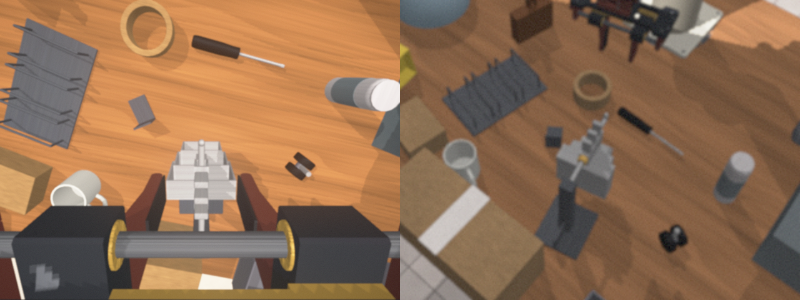

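The final view shows all three pans nested on the arm, around (200,190) in the left half, with the small one outermost. Their tabs are 24 mm apart at the right height, and the rack is empty.

```bash
python3 -c "
from workcell import ctrl
print(ctrl.close_job())"
```

```text
the job is handed in; nothing more can be done
None
```

All three pans hang nested on the hook (large, middle, small), each pressed home at about 7–10 N and released, and the job was handed in at about 53 s with no verdict returned; on the first carry I knocked the large pan against the hook arm and dropped it onto the tape and screwdriver, and I don't know the knock's force (limit 50 N) or whether the screwdriver shifted (the tape measured unmoved).

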